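# Put an injector repair set away in the kit drawer

## Task

Put this repair set away: first pull the kit drawer out to its stop, then, with the clear jar still in its cradle, turn its dial to the largest opening, and shake all five steel balls out of it into the drawer's narrow compartment. Seat the jar back in its cradle as it was and turn its dial back to the smallest hole; every injector on the perforated plate goes into the drawer's wide compartment, lying on its floor, any time while the drawer is open. Finish by pushing the drawer fully shut, and leave the other tools and vessels where they are.

Things in the scene. Friction and masses are not known exactly. Their poses are not given: they have to be found in the camera images.
- drawer_handle (a point): middle of the bar handle (11 mm thick, 120 mm long, along y) of the blue-fronted drawer in a fixed low grey steel unit ahead of the robot (330 mm wide, top 97 mm above the table). It is 35 mm (centre to face) before the drawer's front, 68 mm above the table. This point's x axis is the direction in which the drawer is pushed shut, away from the robot; z is up
- kit_drawer (a joint): how far the drawer is pulled out (m): 0 fully shut, 0.170 at its stop; a sliding friction of about 1 N
- injector_bay (a point): point on the floor of the drawer's wide compartment (+y side), moving with the drawer; x points along the drawer away from the robot, z up. Inside, the compartment spans x -85 to +106 mm and y -96 to +96 mm about this point; with the drawer at its stop only x -85 to +82 mm is uncovered, the rest is under the unit's top. Floor 18 mm above the table, walls 55 mm high
- ball_bay (a point): point on the floor of the drawer's narrow compartment (-y side), moving with the drawer; same axes, floor height, length and walls as the wide one, but it spans y -52 to +52 mm
- jar_center (a point): centre of the clear dispenser jar, on its axis, half-way along: six-sided, 58 mm across flats, 110 mm long, 0.35 to 0.6 kg, lying in a cradle. Two upright flats (32 mm high) face its +y and -y, to be gripped; an edge is lowest. The mouth with the dial points along this frame's -x, and the jar's axis rises to it by 0.21 rad when this frame is level (z up), so the balls lie at the rear
- dial (a joint): angle of the jar's black dial (rad), 0 to 1.5, a stop at each end: at 0 the smallest hole is at the outlet, at 0.45 the middle one (balls pass neither), at the stop 1.5 the largest opening, a quarter-circle cut-out. It stays where it is left (friction 0.025 N m). The outlet is at the lowest side of the mouth: tip the mouth 30 to 45 degrees below level and shake
- dial_fin (a point): the dial's grip fin, a radial bar 10 mm thick standing 32 mm forward of the disc (60 to 92 mm from the jar's centre along its axis), reaching 8 to 50 mm from the axis; this point is at 44 mm. It leans 0.75 rad to the jar's -y side of upright at joint 0 and 0.75 rad to the +y side at 1.5: push it sideways along the jar's y, fingers in front of the disc. The disc is 34 mm in radius
- cradle_seat (a point): where jar_center lies when the jar is seated in its cradle (78 mm above the table), axes parallel to the jar's. The cradle is on one side of the drawer, the injectors on the other; which side changes
- cradle: the fixed steel cradle (origin: under its middle, at table level). Two V-shaped saddles, each 22 mm long, 38 mm before and behind the middle, with cheeks that end 6 mm below the jar's axis, 2.5 mm beside its flats; 54 mm between the saddles is free for fingers. A low stop (up to 20 mm below the axis) stands 8 mm behind the jar's rear end
- ball0_center (a point): centre of one of the five steel balls, 16 mm in diameter, 17 g, in the jar at the start
- ball1_center (a point): centre of one of the five steel balls, 16 mm in diameter, 17 g, in the jar at the start
- ball2_center (a point): centre of one of the five steel balls, 16 mm in diameter, 17 g, in the jar at the start
- ball3_center (a point): centre of one of the five steel balls, 16 mm in diameter, 17 g, in the jar at the start
- ball4_center (a point): centre of one of the five steel balls, 16 mm in diameter, 17 g, in the jar at the start
- injector0_center (a point): centre of an injector, 130 mm long along x: a steel block 50 mm long, 24 mm wide (y) and 26 mm high about this point, a black round head 24 mm thick to -x (to -63 mm) and a thinner round nozzle to +x (to +67 mm); a 12 mm thick stub stands 14 mm up from the block. It lies on an 8 mm thick perforated plate at first, this point 13 mm above the plate. 0.2 to 0.3 kg. Two or all three are present
- injector1_center (a point): centre of an injector, 130 mm long along x: a steel block 50 mm long, 24 mm wide (y) and 26 mm high about this point, a black round head 24 mm thick to -x (to -63 mm) and a thinner round nozzle to +x (to +67 mm); a 12 mm thick stub stands 14 mm up from the block. It lies on an 8 mm thick perforated plate at first, this point 13 mm above the plate. 0.2 to 0.3 kg. Two or all three are present
- injector2_center (a point): centre of an injector, 130 mm long along x: a steel block 50 mm long, 24 mm wide (y) and 26 mm high about this point, a black round head 24 mm thick to -x (to -63 mm) and a thinner round nozzle to +x (to +67 mm); a 12 mm thick stub stands 14 mm up from the block. It lies on an 8 mm thick perforated plate at first, this point 13 mm above the plate. 0.2 to 0.3 kg. Two or all three are present
- wrench_a: longer open-ended wrench, lying between the robot and the drawer; to be left alone (origin: underside)
- wrench_b: shorter open-ended wrench, lying between the robot and the drawer; to be left alone (origin: underside)
- screwdriver: screwdriver on the table; to be left alone (origin: underside)
- cup: steel pot 80 mm wide and 90 mm high, far right on the table; to be left alone (origin: underside)
- flask: white plastic bottle 66 mm wide and 170 mm high, far left on the table; to be left alone (origin: underside)
Things that resemble listed ones, but are neither listed nor needed, are in the scene too. Leave any brown look-alike of the part that bears injector0_center alone. What is shaped like the part that bears jar_center but purple is not meant.

How it is judged:
By the outcome, as a careful person would: the job done as asked, in the order asked, and still so for the second after the job is handed in, with the robot touching nothing.
Of injector0, injector1, injector2 only 2 to 3 are there at a start; the rules pass over those that are not, and their reading is None.
At some moment in a run one of injector0, injector1, injector2 may be knocked a few centimetres aside while the robot is not near it.
It also fails if it takes over 210 s, if anything falls off the work surface, if the arm or the gripper's body presses on something with over 40 N, if the wrist force passes 120 N, or if a joint passes its speed limit or range.

## Robot

A 6-joint arm with a two-finger parallel gripper is mounted at the origin on the work surface. World frame = base frame: x ahead of the robot, y to its left, z up, the work surface at z = 0. Lengths are in mm, angles in rad, forces in N, time in s.
With the tool pointing down it reaches from about 275 to 1000 mm from the base axis. Payload 8.4 kg.
Tool frame: the origin (TCP) lies between the finger pads; the fingertips stand r.finger_overhang ahead of it and the grasp point (between the pads) is the TCP (r.finger_overhang is the distance from the TCP to the fingertips, in mm); z points along the fingers, y is the line along which they close (so a half turn about z gives the same grasp; the last joint's range is limited). The gripper opens to 85 mm and grips with 20 to 120 N. Pads are 22 mm wide; open, the fingers measure 114 mm over their backs; the gripper's body (76 mm by 85 mm) begins 54 mm behind the grasp point. The pads swing forward as they close: fully open they stand 13 mm farther back than shut.
Start: joints at [-1.277, 0.353, 1.633, -0, 1.155, -0.002], TCP at [182.189, -597.859, 250.281] pointing down, gripper open.
Joint ranges: [-2.63, 2.63], [-0.92, 2.1], [0.06, 2.66], [-1.3, 4.44], [0, 2.69], [-3.02, 3.02]. Speed limits (rad/s): [2.22, 2.22, 2.79, 3.14, 3.14, 3.14].

## Interface

Orientations are given as [roll, pitch, yaw] about the fixed x, y, z axes, in that order (R = Rz(yaw) Ry(pitch) Rx(roll)).
In Python, from rig import r, cams, sign_off gives the robot as it stands.
- The arm moves only by the shell command python3 -m crank 'ROWS' [FORCE]. ROWS is JSON, a list of rows, each a list of 7 numbers: the shift along the tool's x, y, z in m, then the turn, a rotation vector about the tool's x, y, z in rad, then the closure, from 0 (fully open) to 1 (shut). In form: [[dx, dy, dz, ax, ay, az, gripper], ...]. A call has 1 to 5 rows; each row is the pose to reach, as a shift and turn from the pose commanded when the call began, along the tool's axes at that moment; what a row does not reach only later rows make up. A row lasts 1/10 s, in which the tool goes at most 50 mm and 8.59 degrees, less where a joint would pass 70% of its speed; a pose out of reach is approached as far as the arm can. A call with a gripper value outside its range is refused whole. The fingers move at their own pace and stop on an object; FORCE is the grip in N (left out, the last holds). Time passes only in rows, so rows that repeat a pose let the fingers close. It gives the time, the measured TCP pose, the force, the opening and the grip force at its end, in the units of the state.
- r.sense(): the state, without advancing time (a new reading comes with each control period).
- cams.grab_frame(name): name is "scene" or "top" or "wrist"; returns a dict with "image" (420x560x3 uint8, red, green, blue), "fx", "fy", "cx", "cy" (pixels), "position" and "orientation" of the camera in the world. Camera axes: x right, y down, z forward; pixel columns grow to the right and rows downward; lengths in mm; the calibration is good to about 2 mm. A picture is of the moment at which its call begins. There is no depth.
- sign_off(): hands the job in; it is judged then, once.
The state is a dict: "clock": time; "qpos": joint angles; "qvel": joint speeds; "joint_efforts": joint torques, N m; "eef_pos": TCP position; "tcp_rot": TCP orientation; "contact_force": force on the tool from outside, world axes, zero at the start; "wrist_torque": the same for the moment, N m; "opening": opening from 0.0 (shut) to 1.0 (fully open); "grasp_force": force on a finger pad.
Only numpy, scipy, OpenCV 4.12 (cv2) and the standard library are available. Lean on these libraries where they do the work, as an engineer would, in place of code of your own. Each camera call takes 0.05 s, during which the arm holds its last target. There are 200 camera calls.

## Working session

There is one attempt and no reset: what is moved stays moved. The work goes in short steps, Python scripts to look and compute and a shell command to move; the robot and the scene stay as the last step left them, time stands still between calls to the robot, and variables do not carry over. Pictures are saved under pics/ and viewed, at most 14 in all, crops included, and the job is handed in when it is done.

```bash
ls; mkdir -p pics; python3 - <<'E'
from rig import r,cams
import cv2
for n in ("scene","top"):
    f=cams.grab_frame(n); print(n,{k:f[k] for k in f if k!="image"})
    cv2.imwrite(f"pics/{n}0.png",cv2.resize(f["image"][:,:,::-1],(800,600),interpolation=cv2.INTER_CUBIC))
print(r.sense(),r.finger_overhang)
E
```

```text
pics
scene {'fx': 503.76349646623373, 'fy': 503.76349646623373, 'cx': 278.2505733073558, 'cy': 209.7112008777965, 'position': array([1040.7438329 , -841.56886081, 1191.75223134]), 'orientation': array([-2.38277572e+00, -4.71039750e-04,  5.35275813e-01])}
top {'fx': 390.8644091244871, 'fy': 390.8644091244871, 'cx': 285.5852836839834, 'cy': 205.9713743908508, 'position': array([ 374.99800253,   40.73476622, 1146.71519099]), 'orientation': array([-2.9842185 , -0.01420553, -1.5949525 ])}
{'clock': 0.1, 'qpos': array([-1.27742457e+00,  3.53578535e-01,  1.63405865e+00,  1.33567921e-06,
        1.15521188e+00, -2.41186723e-03]), 'qvel': array([-0.0007131 , -0.0010354 , -0.00149181, -0.00059781,  0.00122136,
       -0.00089255]), 'joint_efforts': array([ 1.97933718e-04, -6.06355977e+01, -3.42820573e+01,  9.81779181e-06,
        4.04395396e-03, -6.63454912e-06]), 'eef_pos': array([ 182.05655745, -597.47123721,  249.63744276]), 'tcp_rot': array([-3.14033625e+00, -4.25158613e-06,  2.95783079e-01]), 'contact_force': array([-0.34593964, -0.21278759,  0.08471534]), 'wrist_torque': array([-0.01923601,  0.00811052, -0.02639512]), 'grasp_force': 0.0, 'opening': 1.0005354045406791} 19.0
```

View pics/scene0.png

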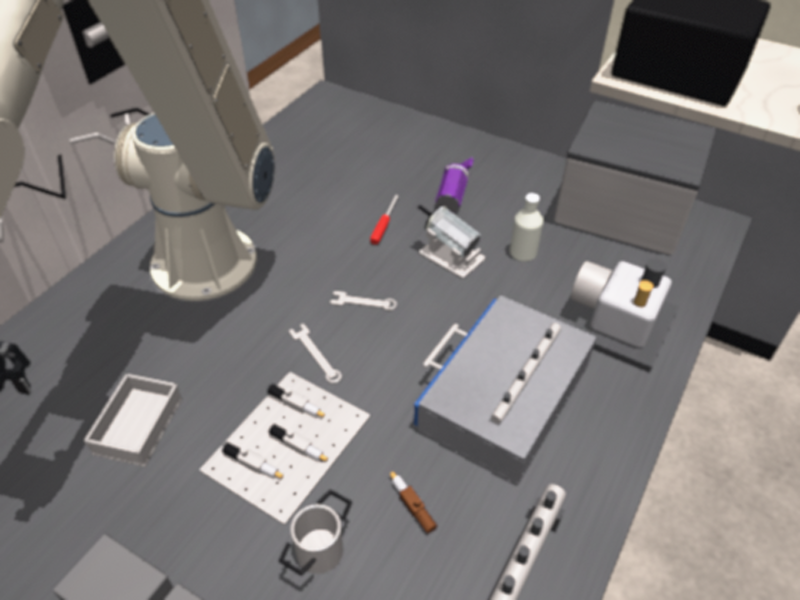

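View pics/top0.png

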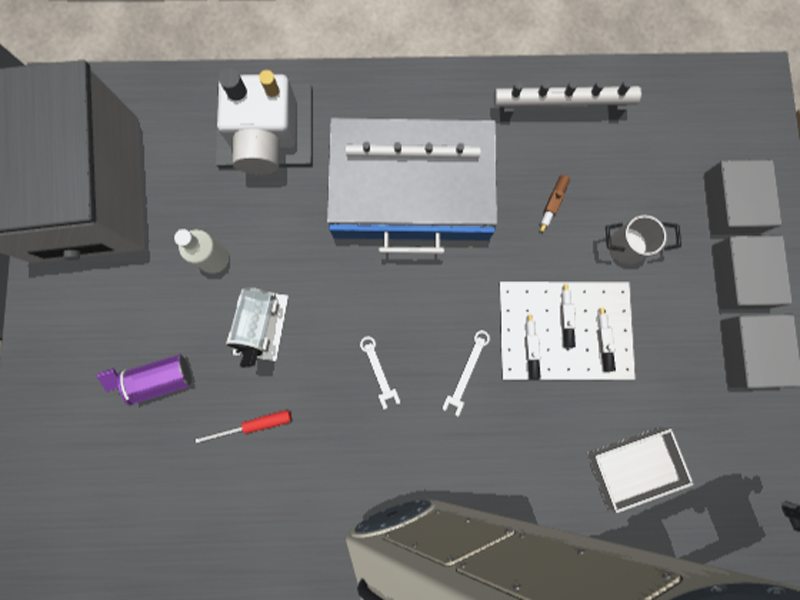

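The scene view shows three injectors on the plate, on the right (−y). The top view shows the jar in its cradle at about (255,325), with its mouth towards the robot. The handle is at (412,250) and the purple look-alike at (155,380).

```bash
cat > h.py <<'E'
import numpy as np, cv2
from scipy.spatial.transform import Rotation as R
from rig import r,cams
def rot(o): return R.from_euler('xyz',o)
def ray(f,u,v):
    return np.array(f["position"]), rot(f["orientation"]).apply([(u-f["cx"])/f["fx"],(v-f["cy"])/f["fy"],1])
def plane(f,u,v,z):
    p,d=ray(f,u,v); return p+d*(z-p[2])/d[2]
def proj(f,P):
    c=rot(f["orientation"]).inv().apply(np.array(P,float)-f["position"]); return np.array([f["cx"]+f["fx"]*c[...,0]/c[...,2],f["cy"]+f["fy"]*c[...,1]/c[...,2]]).T
def st():
    s=r.sense(); print("t",round(s["clock"],2),"p",s["eef_pos"].round(1),"rpy",s["tcp_rot"].round(3),"F",s["contact_force"].round(1),"op",round(s["opening"],3),"g",round(s["grasp_force"],1),"q",s["qpos"].round(2)); return s
def go(p,rpy=None):
    "shift (m) and rotvec from the present pose to the goal, tool axes"
    s=r.sense(); T=rot(s["tcp_rot"])
    d=T.inv().apply(np.array(p)-s["eef_pos"])/1000
    w=np.zeros(3) if rpy is None else (T.inv()*rot(rpy)).as_rotvec()
    print("shift",d.round(4),"turn",w.round(4)); return d,w
def shot(n,file,box=None,k=None):
    f=cams.grab_frame(n); im=f["image"][:,:,::-1]
    if box: u0,v0,u1,v1=box; im=im[v0:v1,u0:u1]
    k=k or min(800/im.shape[1],600/im.shape[0]); cv2.imwrite(f"pics/{file}.png",cv2.resize(im,None,fx=k,fy=k,interpolation=cv2.INTER_CUBIC)); print("scale",k); return f
E
python3 - <<'E'
from h import *
f=cams.grab_frame("top");im=f["image"][:,:,::-1]
a=cv2.resize(im[190:270,140:220],None,fx=5,fy=5,interpolation=3)
b=cv2.resize(im[190:270,345:445],None,fx=4,fy=5,interpolation=3)
c=cv2.resize(im[145:185,225:355],None,fx=6,fy=5,interpolation=3)
o=np.zeros((600,800,3),np.uint8);o[:400,:400]=a;o[:400,400:]=b;o[400:,:780]=c
cv2.imwrite("pics/c1.png",o)
E
```

```text
(no output)
```

View pics/c1.png

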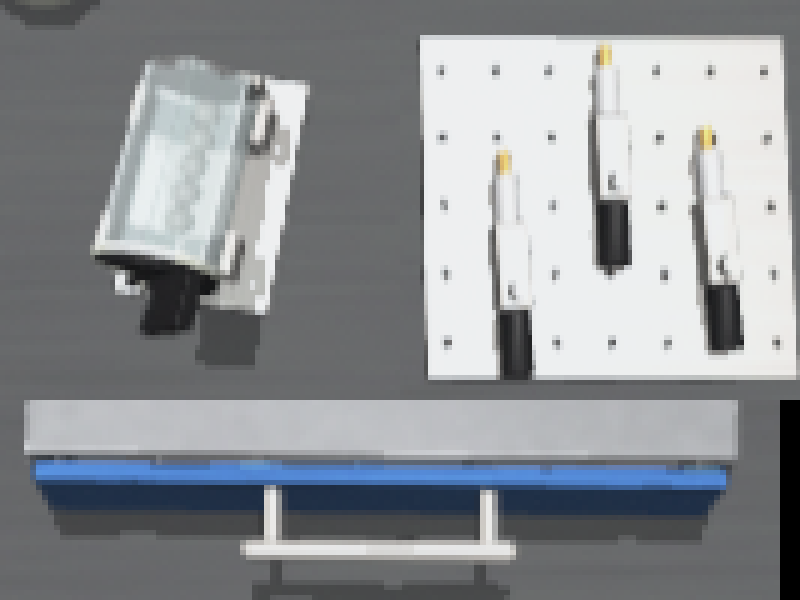

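The crop gives the handle bar centre at about (288.1,175). Injector tips and heads are at (371.3,220.4)/(374.3,265.6), (396,199)/(398.3,243.6) and (421.8,215.2)/(426.5,260). The jar's dial fin is at the front, at crop (170,300).

```bash
python3 - <<'E'
from h import *
f=cams.grab_frame("top")
print("handle",plane(f,288.1,175,71).round(1), plane(f,225+242/6,175,68).round(1),plane(f,225+515/6,175,68).round(1))
print("blue front", plane(f,225+36/6,145+85/5-2,90).round(1),plane(f,225+726/6,145+88/5-2,90).round(1))
for a,b in (((371.3,220.4),(374.3,265.6)),((396,199),(398.3,243.6)),((421.8,215.2),(426.5,260))):
    A=plane(f,*a,21);B=plane(f,*b,21);d=A-B;print("inj",((A*63+B*67)/130).round(1),np.linalg.norm(d).round(1),np.arctan2(d[1],d[0]).round(3))
A=plane(f,140+308/5,190+82/5,4);B=plane(f,140+268/5,190+312/5,4);print("base edge",A.round(1),B.round(1),np.arctan2(*(A-B)[[1,0]]))
print("jar rear",plane(f,140+195/5,190+65/5,100).round(1),"fin tip",plane(f,140+170/5,190+330/5,110).round(1))
go([420,30,200],[3.1416,0,0]);go([420,30,200],[-3.1416,0,1.5708])
E
```

```text
handle [633.6  12.1  71. ] [635.7  76.4  68. ] [633.  -52.4  68. ]
blue front [675.2 170.5  90. ] [ 667.  -150.3   90. ]
inj [ 438.3 -228.3   21. ] 130.0 0.008
inj [ 499.5 -303.1   21. ] 130.6 -0.018
inj [ 450.4 -378.3   21. ] 129.8 0.025
base edge [560.1 267.9   4. ] [425.6 289.8   4. ] -0.16096033317697678
jar rear [555.2 309.9 100. ] fin tip [412.8 317.8 110. ]
shift [ 0.4105 -0.5309  0.0503] turn [-8.000e-04  1.000e-04  2.959e-01]
shift [ 0.4105 -0.5309  0.0503] turn [-7.0000e-04 -5.0000e-04 -1.2749e+00]
```

```bash
python3 - <<'E'
from h import *
go([634,12,180],[3.1416,0,1.55])
f=shot("wrist","w0"); print({k:f[k] for k in f if k!="image"})
E
```

```text
shift [ 0.61   -0.4513  0.0702] turn [-7.0000e-04 -5.0000e-04 -1.2541e+00]
scale 1.4285714285714286
{'fx': 327.0139802718668, 'fy': 327.0139802718668, 'cx': 279.6561238963932, 'cy': 213.99458567692122, 'position': array([ 258.82703769, -574.38948583,  373.27361502]), 'orientation': array([ 2.82859611e+00,  1.22763953e-03, -1.27475842e+00])}
```

```bash
R1='[[0.1525,-0.1128,0.0175,0,0,0,0],[0.1525,-0.1128,0.0175,0,0,0,0],[0.1525,-0.1128,0.0175,0,0,0,0],[0.1525,-0.1128,0.0175,0,0,0,0],[0.1525,-0.1128,0.0175,0,0,0,0]]' >/dev/null
python3 -m crank '[[0.1525,-0.1128,0.0175,0,0,0,0],[0.1525,-0.1128,0.0175,0,0,0,0],[0.1525,-0.1128,0.0175,0,0,0,0],[0.1525,-0.1128,0.0175,0,0,0,0],[0.1525,-0.1128,0.0175,0,0,0,0]]'
python3 -m crank '[[0.1525,-0.1128,0.0175,0,0,0,0],[0.1525,-0.1128,0.0175,0,0,0,0],[0.1525,-0.1128,0.0175,0,0,0,0],[0.1525,-0.1128,0.0175,0,0,0,0],[0.1525,-0.1128,0.0175,0,0,0,0]]'
python3 -m crank '[[0.1525,-0.1128,0.0175,0,0,0,0],[0.1525,-0.1128,0.0175,0,0,0,0],[0.1525,-0.1128,0.0175,0,0,0,0],[0.1525,-0.1128,0.0175,0,0,0,0],[0.1525,-0.1128,0.0175,0,0,0,0]]'
python3 -m crank '[[0.1525,-0.1128,0.0175,0,0,0,0],[0.1525,-0.1128,0.0175,0,0,0,0],[0.1525,-0.1128,0.0175,0,0,0,0],[0.1525,-0.1128,0.0175,0,0,0,0],[0.1525,-0.1128,0.0175,0,0,0,0]]'
python3 -m crank '[[0,0,0,0,0,-0.627,0.76],[0,0,0,0,0,-0.627,0.76],[0,0,0,0,0,-0.627,0.76],[0,0,0,0,0,-0.627,0.76],[0,0,0,0,0,-0.627,0.76]]' 60
python3 -m crank '[[0,0,0,0,0,-0.627,0.76],[0,0,0,0,0,-0.627,0.76],[0,0,0,0,0,-0.627,0.76],[0,0,0,0,0,-0.627,0.76],[0,0,0,0,0,-0.627,0.76]]'
python3 - <<'E'
from h import *
st();go([634,12,68],[3.1416,0,1.55]); shot("wrist","w1")
E
```

```text
clock: 0.75
eef_pos: [297.0, -441.6, 232.2]
tcp_rot: [-3.139, -0.001, 0.299]
contact_force: [-0.6, -0.7, 0.6]
opening: 0.998
grasp_force: 0.0
clock: 1.25
eef_pos: [410.1, -290.4, 215.0]
tcp_rot: [-3.141, -0.001, 0.299]
contact_force: [-0.8, -0.1, -1.2]
opening: 0.995
grasp_force: 0.0
clock: 1.75
eef_pos: [523.6, -138.7, 197.6]
tcp_rot: [-3.142, -0.001, 0.299]
contact_force: [-0.2, -0.1, -0.4]
opening: 1.001
grasp_force: 0.0
clock: 2.25
eef_pos: [636.8, 13.5, 179.8]
tcp_rot: [-3.142, -0.002, 0.298]
contact_force: [-0.1, -0.7, 0.0]
opening: 0.998
grasp_force: 0.0
clock: 2.75
eef_pos: [633.9, 9.4, 180.4]
tcp_rot: [3.141, 0.001, 0.925]
contact_force: [0.9, -0.1, 0.1]
opening: 0.242
grasp_force: 0.0
clock: 3.25
eef_pos: [634.0, 10.2, 180.4]
tcp_rot: [-3.141, 0.0, 1.549]
contact_force: [-0.6, 0.4, 0.7]
opening: 0.24
grasp_force: 0.0
t 3.25 p [634.   10.2 180.4] rpy [-3.141  0.     1.549] F [-0.6  0.4  0.7] op 0.24 g 0.0 q [ 0.01  0.44  1.67 -0.    1.03  0.04]
shift [ 0.0018 -0.      0.1124] turn [-0.0001  0.0004 -0.0009]
scale 1.4285714285714286
```

View pics/w1.png

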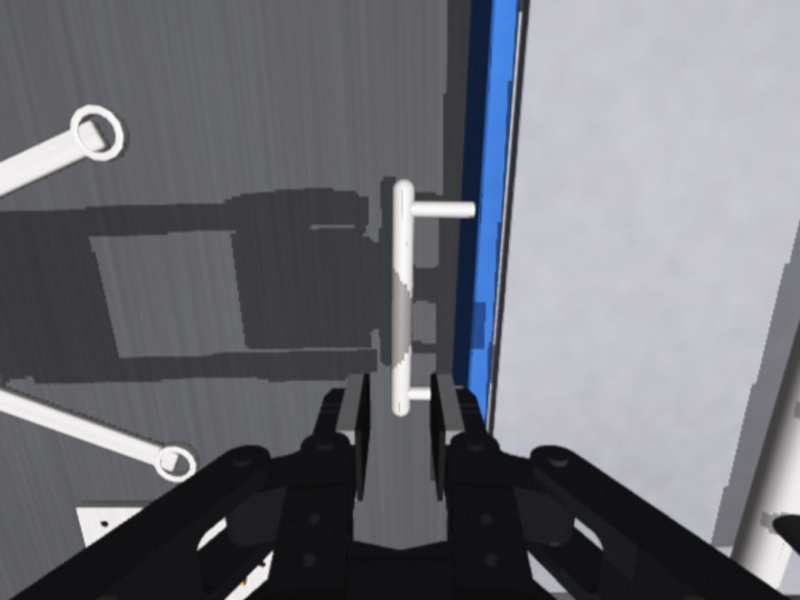

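The bar (401,300) lies centred between the fingers. I'll go down, grip it and pull.

```bash
python3 -m crank '[[0.002,0,0.04,0,0,0,0.76],[0.002,0,0.08,0,0,0,0.76],[0.002,0,0.112,0,0,0,0.76],[0.002,0,0.112,0,0,0,0.76],[0.002,0,0.112,0,0,0,1]]' 60
python3 -m crank '[[0,0,0,0,0,0,1],[0,0,0,0,0,0,1],[0,0,0,0,0,0,1],[0,-0.015,0,0,0,0,1],[0,-0.03,0,0,0,0,1]]'
python3 -m crank '[[0,-0.02,0,0,0,0,1],[0,-0.04,0,0,0,0,1],[0,-0.06,0,0,0,0,1],[0,-0.08,0,0,0,0,1],[0,-0.1,0,0,0,0,1]]'
python3 -m crank '[[0,-0.015,0,0,0,0,1],[0,-0.03,0,0,0,0,1],[0,-0.036,0,0,0,0,1],[0,-0.042,0,0,0,0,1],[0,-0.044,0,0,0,0,1]]'
python3 - <<'E'
from h import *
st()
E
```

```text
clock: 3.8
eef_pos: [633.9, 13.1, 68.1]
tcp_rot: [-3.14, 0.0, 1.546]
contact_force: [3.2, -1.7, -34.2]
opening: 0.104
grasp_force: 58.1
clock: 4.3
eef_pos: [603.8, 14.1, 68.1]
tcp_rot: [-3.142, -0.0, 1.549]
contact_force: [2.5, -0.8, -24.0]
opening: 0.107
grasp_force: 60.6
clock: 4.8
eef_pos: [503.1, 17.5, 68.1]
tcp_rot: [-3.141, -0.002, 1.549]
contact_force: [1.7, 9.3, -31.7]
opening: 0.098
grasp_force: 60.0
clock: 5.3
eef_pos: [465.1, 18.6, 68.8]
tcp_rot: [3.131, -0.002, 1.549]
contact_force: [15.8, 0.9, -31.1]
opening: 0.099
grasp_force: 59.8
t 5.3 p [465.1  18.6  68.8] rpy [ 3.131e+00 -2.000e-03  1.549e+00] F [ 15.8   0.9 -31.1] op 0.099 g 59.8 q [0.04 0.38 2.11 0.   0.64 0.06]
```

```bash
python3 -m crank '[[0,0.004,0,0,0,0,1],[0,0.004,0,0,0,0,0.76],[0,0.004,0,0,0,0,0.76],[0,0.004,-0.04,0,0,0,0.76],[0,0.004,-0.09,0,0,0,0.76]]'
python3 -m crank '[[0,0,-0.05,0,0,0,0.76],[0,0,-0.1,0,0,0,0.76],[0.05,0,-0.135,0,0,0,0],[0.1,0,-0.135,0,0,0,0],[0.15,0,-0.135,0,0,0,0]]'
python3 -m crank '[[0.05,0.01,0,0,0,0,0],[0.06,0.02,0,0,0,0,0],[0.06,0.02,0,0,0,0,0],[0.06,0.02,0,0,0,0,0],[0.06,0.02,0,0,0,0,0]]'
python3 - <<'E'
from h import *
st(); f=shot("wrist","w2"); print(f["position"],f["orientation"])
f=shot("top","t2")
E
```

```text
clock: 5.8
eef_pos: [463.6, 17.0, 159.1]
tcp_rot: [-3.14, 0.0, 1.55]
contact_force: [1.8, -0.9, 0.8]
opening: 0.245
grasp_force: 0.0
clock: 6.3
eef_pos: [468.5, 159.3, 297.0]
tcp_rot: [3.135, -0.002, 1.548]
contact_force: [1.4, 0.8, 0.2]
opening: 0.74
grasp_force: 0.0
clock: 6.8
eef_pos: [488.2, 215.9, 293.4]
tcp_rot: [3.142, 0.0, 1.548]
contact_force: [0.2, -0.0, 0.3]
opening: 0.999
grasp_force: 0.0
t 6.8 p [488.2 215.9 293.4] rpy [3.142 0.    1.548] F [ 0.2 -0.   0.3] op 0.999 g 0.0 q [ 0.41  0.17  1.78 -0.    1.19  0.44]
scale 1.4285714285714286
[490.87942178 295.33254782 416.81631394] [ 2.82799453e+00 -7.67340634e-04 -2.20745260e-02]
scale 1.4285714285714286
```

View pics/w2.png

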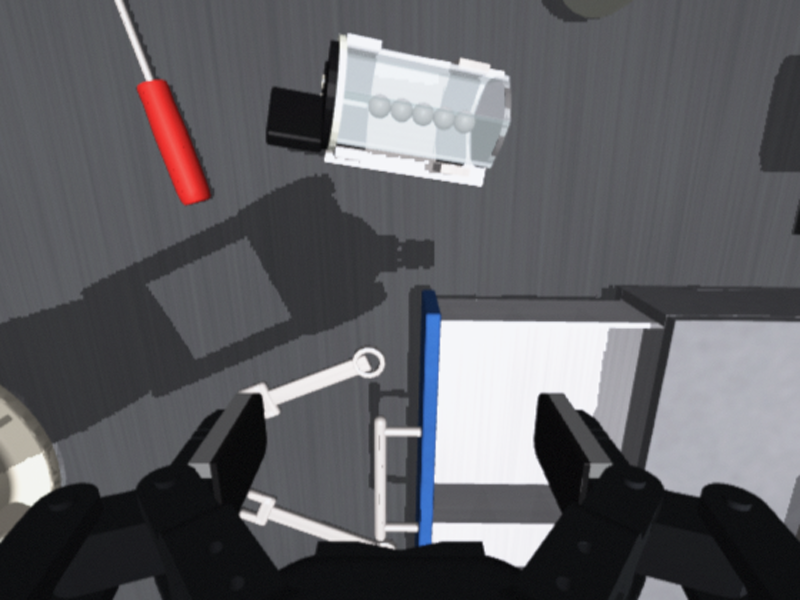

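The drawer is open. The jar is at about (420,110), its dial disc at x≈330, the fin at (295,118), and the five balls lie inside. I'll overlay a jar model to refine the pose.

```bash
cat >> h.py <<'E'
def jarpts(x,y,yaw,z=78,th=0.0,pitch=0.21):
    # jar frame: R = Rz(yaw)*Ry(pitch): +x dips, so -x rises
    J=R.from_euler('xyz',[0,pitch,yaw]); P=[]
    hexv=[33.5*np.array([np.sin(a),np.cos(a)]) for a in np.arange(6)*np.pi/3]
    L=[]
    for s in (-55,55): L.append([J.apply([s,h[0],h[1]])+[x,y,z] for h in hexv+hexv[:1]])
    for h in hexv: L.append([J.apply([s,h[0],h[1]])+[x,y,z] for s in (-55,55)])
    a=-0.75+th; u=np.array([0,np.sin(a),np.cos(a)]);n=np.array([0,np.cos(a),-np.sin(a)])
    for q in (-60,-92): L.append([J.apply(np.array([q,0,0])+u*l+n*w)+[x,y,z] for l,w in ((8,5),(50,5),(50,-5),(8,-5),(8,5))])
    return L
def draw(im,f,L,off,k,col=(0,0,255)):
    for l in L: cv2.polylines(im,[np.int32((proj(f,np.array(l))-off)*k)],False,col,1)
E
python3 - <<'E'
from h import *
f=cams.grab_frame("wrist")
g=plane(f,418/1.4286,108/1.4286,78); print(g)
off=np.array([180,15]);k=4
im=cv2.resize(f["image"][15:140,180:370,::-1],None,fx=k,fy=k,interpolation=3)
draw(im,f,jarpts(g[0],g[1],-0.16),off,k)
cv2.imwrite("pics/w3.png",im)
E
```

```text
[504.347929   324.65233227  78.        ]
```

View pics/w3.png

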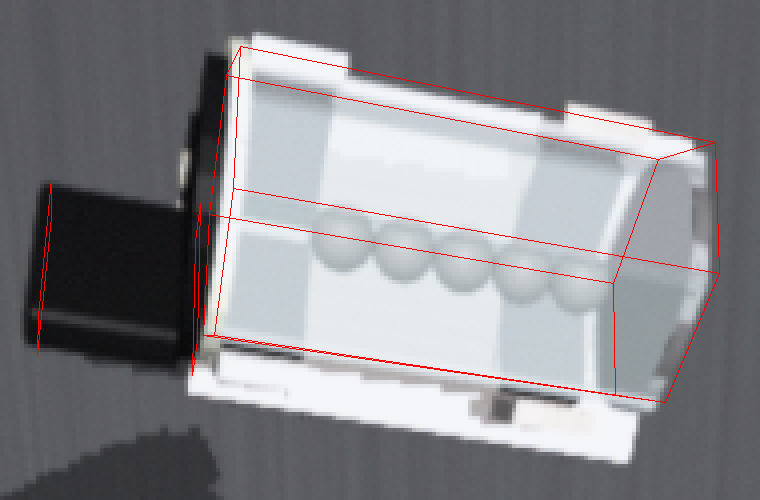

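```bash
python3 - <<'E'
from h import *
from scipy.optimize import least_squares
f=cams.grab_frame("wrist")
px=lambda a:np.array([180,15])+np.array(a)/4
for z in (4,8):
    A=plane(f,*px((190,393)),z);B=plane(f,*px((630,462)),z);print(A,B,np.arctan2(*(B-A)[[1,0]]))
# features: front-low, rear-low, rear-mid-right(up), fin outer corners
obs=np.array([px(p) for p in ((205,343),(660,408),(712,158),(235,42),(28,347),(46,181))])
def mod(v):
    L=jarpts(*v); front,rear=np.array(L[0]),np.array(L[1]); fin=np.array(L[-1])
    fp=proj(f,fin)
    # hex verts: 0 top,1 (+y,up),2(+y,dn),3 low,4(-y,dn),5(-y,up)
    low=lambda h:proj(f,h[5])
    P=[proj(f,front[5]),proj(f,rear[4]),proj(f,rear[2]),proj(f,front[2])]
    P+=[fp[2],fp[1]] if 0 else [fp[np.argmin(np.linalg.norm(fp-obs[4],axis=1))],fp[np.argmin(np.linalg.norm(fp-obs[5],axis=1))]]
    return np.array(P)
s=least_squares(lambda v:(mod(v)-obs).ravel(),[502.5,323,-.15],x_scale=[1,1,.01],loss="soft_l1");print(s.x,(mod(s.x)-obs).round(1).tolist())
x,y,yaw=s.x
J=R.from_euler('xyz',[0,.21,yaw])
for th in (0,1.5):
    a=-.75+th;print("fin44",J.apply([-76,44*np.sin(a),44*np.cos(a)])+[x,y,78])
E
```

```text
[428.39373499 290.98799621   4.        ] [561.72275529 267.79899251   4.        ] -0.17220062799914732
[429.00108331 291.03230277   8.        ] [561.03809241 268.06800973   8.        ] -0.17220062799914784
[ 5.04524939e+02  3.26575264e+02 -2.06759510e-01] [[1.1, -6.8], [-12.6, -2.6], [-12.4, 1.4], [-0.4, 3.3], [0.6, -5.7], [1.1, 1.8]]
fin44 [432.18894716 311.1034493  125.32998307]
fin44 [444.50307653 369.81007391 125.32998307]
```

```bash
python3 - <<'E'
from h import *
from scipy.optimize import least_squares
f=cams.grab_frame("wrist")
px=lambda a:np.array([180,15])+np.array(a)/4
obs=np.array([px(p) for p in ((205,343),(660,408),(712,158),(235,42),(28,347),(46,181))])
def mod(v):
    L=jarpts(*v); F,B,fin=np.array(L[0]),np.array(L[1]),np.array(L[-1]); fp=proj(f,fin)
    return np.array([proj(f,F[5]),proj(f,B[5]),proj(f,B[1]),proj(f,F[1]),fp[2],fp[0] if 0 else fp[np.argmin(np.linalg.norm(fp-obs[5],axis=1))]])
s=least_squares(lambda v:(mod(v)-obs).ravel(),[502.5,323,-.15],x_scale=[1,1,.01],loss="soft_l1");print(s.x,(mod(s.x)-obs).round(1).tolist())
x,y,yaw=s.x;J=R.from_euler('xyz',[0,.21,yaw])
for th in (0,.75,1.5):
    a=-.75+th;print("fin44",(J.apply([-76,44*np.sin(a),44*np.cos(a)])+[x,y,78]).round(1))
f=cams.grab_frame("top");im=f["image"][:,:,::-1]
im=cv2.resize(im[190:270,140:220],None,fx=6,fy=6,interpolation=3);draw(im,f,jarpts(x,y,yaw),np.array([140,190]),6);draw(im,f,jarpts(x,y,-.165),np.array([140,190]),6,(0,200,0))
cv2.imwrite("pics/t3.png",im)
E
```

```text
[ 5.03054828e+02  3.23967800e+02 -1.77590631e-01] [[0.3, -1.6], [-0.9, 0.8], [-0.5, -1.2], [0.4, 1.6], [0.2, 1.2], [0.1, -1.2]]
fin44 [431.2 306.4 125.3]
fin44 [438.9 335.5 136.9]
fin44 [441.8 365.4 125.3]
```

View pics/t3.png

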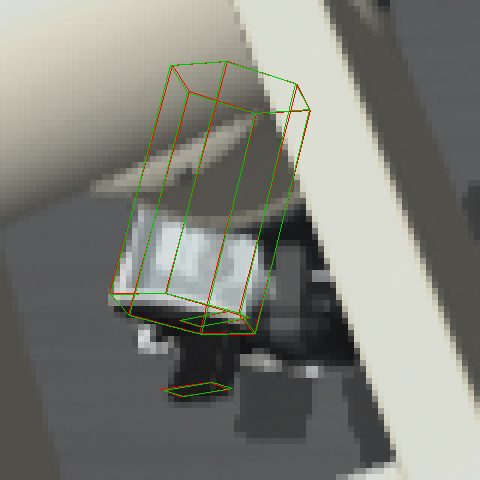

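The overlay fits: the jar is at about (503,324) with yaw −0.17. Next I turn the dial with closed fingers.

```bash
cat >> h.py <<'E'
JC=np.array([503,324,78]);JY=-0.17
def jl(p): return R.from_euler('xyz',[0,.21,JY]).apply(p)+JC
E
python3 - <<'E'
from h import *
for y in (-62,0): print((jl([-79,y,24])+[0,0,19]).round(1))
go(jl([-79,-62,24])+[0,0,119])
E
python3 -m crank '[[0,0,0,0,0,-0.711,1],[0,0,0,0,0,-0.711,1],[0,0,0,0,0,-0.711,1],[0,0,0,0,0,-0.711,1],[0,0,0,0,0,-0.711,1]]'
python3 -m crank '[[0,0,0,0,0,-0.711,1],[0,0,0,0,0,-0.711,1],[0,0,0,0,0,-0.711,1],[0,0,0,0,0,-0.711,1],[0,0,0,0,0,-0.711,1]]'
python3 - <<'E'
from h import *
st();go(jl([-79,-62,24])+[0,0,19],[3.1416,0,2.9716])
E
```

```text
[421.3 275.1 136.9]
[431.8 336.2 136.9]
shift [ 0.0569 -0.0685  0.0563] turn [0. 0. 0.]
clock: 7.6
eef_pos: [488.4, 217.1, 293.1]
tcp_rot: [-3.142, -0.0, 2.266]
contact_force: [-0.7, -0.2, -1.1]
opening: 0.14
grasp_force: 0.0
clock: 8.1
eef_pos: [488.4, 217.1, 293.1]
tcp_rot: [-3.142, -0.0, 2.977]
contact_force: [0.5, 0.4, -0.6]
opening: -0.0
grasp_force: 0.0
t 8.1 p [488.4 217.1 293.1] rpy [-3.142 -0.     2.977] F [ 0.5  0.4 -0.6] op -0.0 g 0.0 q [ 0.42  0.17  1.78 -0.    1.19 -0.99]
shift [0.0757 0.0463 0.1562] turn [-0.0001 -0.0001  0.0058]
```

```bash
python3 -m crank '[[0.03,0.02,0,0,0,0,1],[0.076,0.046,0.05,0,0,0,1],[0.076,0.046,0.1,0,0,0,1],[0.076,0.046,0.14,0,0,0,1],[0.076,0.046,0.156,0,0,0,1]]'
python3 -m crank '[[0,0.01,0,0,0,0,1],[0,0.02,0,0,0,0,1],[0,0.03,0,0,0,0,1],[0,0.04,0,0,0,0,1],[0,0.045,0,0,0,0,1]]'
python3 -m crank '[[0,0.004,0,0,0,0,1],[0,0.008,0,0,0,0,1],[0,0.012,0,0,0,0,1],[0,0.015,0,0,0,0,1],[0,0.018,0,0,0,0,1]]'
python3 - <<'E'
from h import *
st();f=shot("wrist","w4")
E
```

```text
clock: 8.6
eef_pos: [418.8, 274.6, 133.7]
tcp_rot: [-3.139, -0.003, 2.973]
contact_force: [-0.4, -0.1, 0.2]
opening: -0.003
grasp_force: 0.0
clock: 9.1
eef_pos: [430.1, 321.7, 138.5]
tcp_rot: [3.139, 0.002, 2.972]
contact_force: [1.1, -0.9, 0.4]
opening: 0.001
grasp_force: 0.5
clock: 9.6
eef_pos: [431.8, 337.6, 137.0]
tcp_rot: [-3.141, -0.0, 2.972]
contact_force: [-0.7, -1.2, 0.1]
opening: -0.0
grasp_force: 0.4
t 9.6 p [431.8 337.6 137. ] rpy [-3.141 -0.     2.972] F [-0.7 -1.2  0.1] op -0.0 g 0.4 q [ 0.66  0.37  1.9   0.    0.87 -0.74]
scale 1.4285714285714286
```

View pics/w4.png

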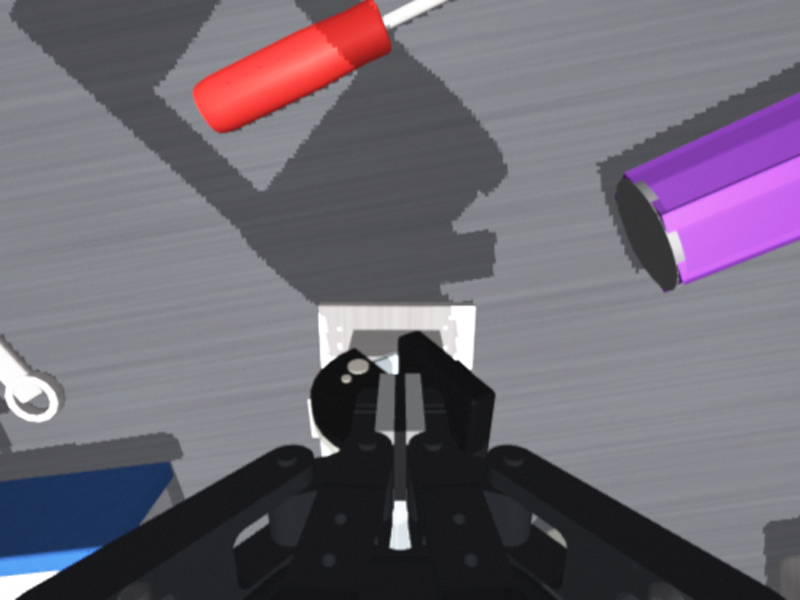

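The fin, at about (440,380), has been pushed to the jar's +y side. I'll push on in small steps until the stop.

```bash
for i in 1 ; do python3 -m crank '[[0,0.001,0,0,0,0,1],[0,0.002,0,0,0,0,1],[0,0.003,0,0,0,0,1]]'; python3 -m crank '[[0,0.001,0,0,0,0,1],[0,0.002,0,0,0,0,1],[0,0.002,0,0,0,0,1]]'; python3 -m crank '[[0,0.001,0,0,0,0,1],[0,0.002,0,0,0,0,1],[0,0.002,0,0,0,0,1]]';done | grep -E "eef|contact"
```

```text
eef_pos: [432.4, 340.6, 137.1]
contact_force: [0.5, -0.6, 0.0]
eef_pos: [432.9, 342.6, 137.1]
contact_force: [-0.4, -1.0, 0.3]
eef_pos: [433.1, 344.4, 137.1]
contact_force: [-0.2, -2.1, 1.1]
```

```bash
for i in 1 ; do python3 -m crank '[[0,0.001,0,0,0,0,1],[0,0.002,0,0,0,0,1],[0,0.002,0,0,0,0,1]]'; python3 -m crank '[[0,0.001,0,0,0,0,1],[0,0.002,0,0,0,0,1],[0,0.002,0,0,0,0,1]]'; done | grep -E "eef|contact"
python3 - <<'E'
from h import *
f=cams.grab_frame("scene");im=f["image"][:,:,::-1]
off=np.array([270,120]);im=cv2.resize(im[120:200,270:370],None,fx=7,fy=7,interpolation=3)
draw(im,f,jarpts(503,324,-.17,th=1.5)[-2:],off,7)
cv2.imwrite("pics/s5.png",im)
E
```

```text
eef_pos: [433.6, 346.6, 137.3]
contact_force: [-0.3, -2.9, 2.1]
eef_pos: [433.9, 348.6, 137.3]
contact_force: [-0.8, -2.4, 3.5]
```

View pics/s5.png

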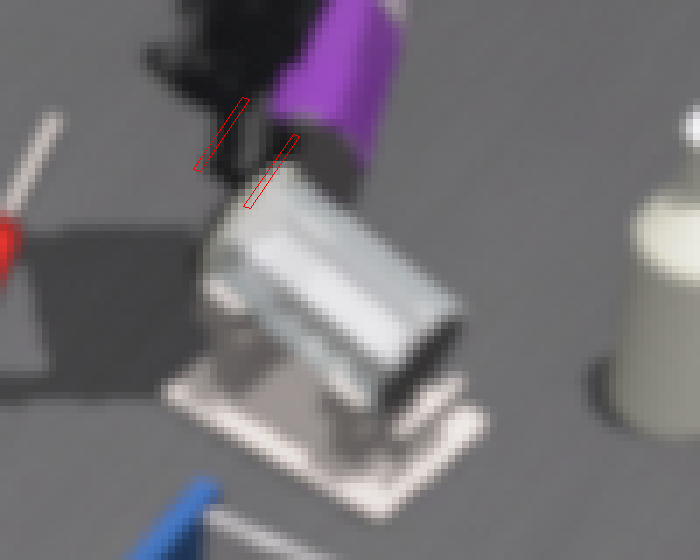

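Force perpendicular to the fin has risen to about 4 N, so the dial is probably at its stop. I'll back off and look from above.

```bash
python3 -m crank '[[0,-0.02,0,0,0,0,1],[0,-0.04,0,0,0,0,1],[0,-0.04,-0.05,0,0,0,1],[-0.05,-0.03,-0.1,0,0,0,0],[-0.1,-0.03,-0.14,0,0,0,0]]'
python3 -m crank '[[-0.05,0,0,0,0,0,0],[-0.05,0,0,0,0,0,0],[-0.05,0,0,0,0,0,0],[-0.05,0,0,0,0,0,0]]'
python3 - <<'E'
from h import *
st()
f=cams.grab_frame("wrist");k=1.4286
im=cv2.resize(f["image"][:,:,::-1],None,fx=k,fy=k,interpolation=3)
draw(im,f,jarpts(503,324,-.17,th=1.5),np.zeros(2),k)
cv2.imwrite("pics/w6.png",im)
E
```

```text
clock: 11.7
eef_pos: [501.2, 306.3, 256.6]
tcp_rot: [3.139, 0.001, 2.973]
contact_force: [0.4, 1.1, -0.4]
opening: 0.33
grasp_force: 0.0
clock: 12.1
eef_pos: [548.9, 296.9, 253.6]
tcp_rot: [-3.141, -0.001, 2.972]
contact_force: [0.1, -0.3, 0.8]
opening: 0.994
grasp_force: 0.0
t 12.1 p [548.9 296.9 253.6] rpy [-3.141e+00 -1.000e-03  2.972e+00] F [ 0.1 -0.3  0.8] op 0.994 g 0.0 q [ 0.49  0.35  1.63  0.    1.16 -0.91]
```

View pics/w6.png

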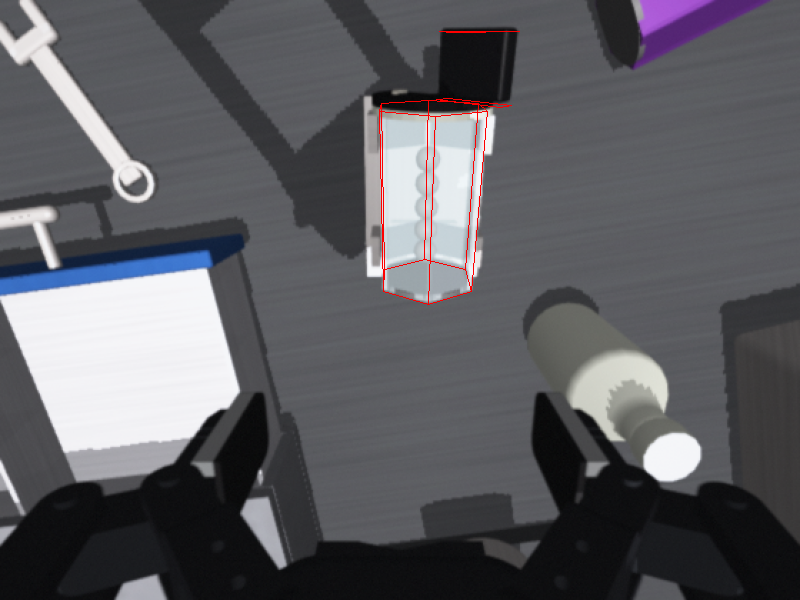

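The model overlay fits exactly, with the fin at its 1.5 stop, at image (480,65), and the jar seated. Next: grip the jar.

```bash
python3 - <<'E'
from h import *
go([503,324,79],[3.1416,0,2.9716])
E
```

```text
shift [0.0494 0.0189 0.1748] turn [-0.0005 -0.0013  0.0007]
```

```bash
python3 -m crank '[[0.04,0.015,0,0,0,0,0],[0.0494,0.0189,0.04,0,0,0,0],[0.0494,0.0189,0.09,0,0,0,0],[0.0494,0.0189,0.14,0,0,0,0],[0.0494,0.0189,0.1748,0,0,0,0]]'
python3 -m crank '[[0,0,0,0,0,0,0],[0,0,0,0,0,0,1],[0,0,0,0,0,0,1],[0,0,0,0,0,0,1],[0,0,0,0,0,0,1]]' 70
python3 - <<'E'
from h import *
st()
E
python3 -m crank '[[0,0,-0.005,0,0,0,1],[0,0,-0.01,0,0,0,1],[0,0,-0.03,0,0,0,1],[0,0,-0.06,0,0,0,1],[0,0,-0.1,0,0,0,1]]'
python3 - <<'E'
from h import *
st();shot("top","t7")
E
```

```text
clock: 12.65
eef_pos: [501.9, 323.6, 76.9]
tcp_rot: [-3.14, -0.002, 2.973]
contact_force: [1.0, -0.4, -0.1]
opening: 0.998
grasp_force: 0.0
clock: 13.15
eef_pos: [505.0, 322.8, 82.5]
tcp_rot: [-3.141, 0.002, 2.973]
contact_force: [-1.1, -9.3, 6.9]
opening: 0.666
grasp_force: 76.6
t 13.15 p [505.  322.8  82.5] rpy [-3.141e+00  2.000e-03  2.973e+00] F [-1.1 -9.3  6.9] op 0.666 g 76.6 q [ 0.57  0.52  1.81 -0.    0.81 -0.83]
clock: 13.65
eef_pos: [503.6, 323.6, 180.4]
tcp_rot: [-3.141, -0.001, 2.972]
contact_force: [0.6, 0.9, -4.8]
opening: 0.665
grasp_force: 75.9
t 13.65 p [503.6 323.6 180.4] rpy [-3.141e+00 -1.000e-03  2.972e+00] F [ 0.6  0.9 -4.8] op 0.665 g 75.9 q [ 0.57  0.39  1.75  0.    1.   -0.83]
scale 1.4285714285714286
```

View pics/t7.png

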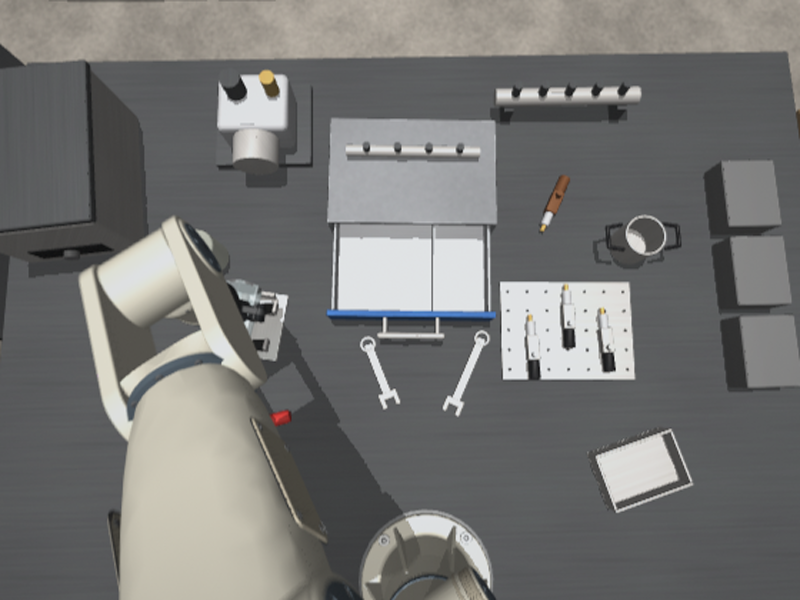

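Jar gripped and lifted. The drawer's narrow compartment spans about x 434–487 and y 226–312 in the picture, and the wide one x 338–431.

```bash
python3 - <<'E'
from h import *
f=cams.grab_frame("top");k=1.42857
for n,u,v,z in (("div front",432,311,73),("div rear",432,226,73),("rightwall front",489,311,73),("right rear",486,226,73),("left front",335,312,73),("left rear",337,226,73),("handleL",380,336,68),("handleR",443,336,68),("floor R front",484,309,18),("floor R front L",434,309,18)):
    print(n,plane(f,u/k,v/k,z).round(0))
for n,u,v in (("wr_a tip",482,336),("wr_b",367,342)): print(n,plane(f,u/k,v/k,5).round(0))
E
```

```text
div front [511. -24.  73.]
div rear [681. -30.  73.]
rightwall front [ 509. -135.   73.]
right rear [ 679. -137.   73.]
left front [513. 163.  73.]
left rear [685. 159.  73.]
handleL [465.  77.  68.]
handleR [463. -45.  68.]
floor R front [ 520. -134.   18.]
floor R front L [522. -32.  18.]
wr_a tip [ 466. -129.    5.]
wr_b [459. 106.   5.]
```

```bash
(python3 -m crank '[[-0.002,-0.006,-0.01,0,0,0,1],[-0.005,-0.016,-0.02,0,0,0,1],[-0.01,-0.032,-0.03,0,0,0,1],[-0.016,-0.052,-0.04,0,0,0,1],[-0.022,-0.072,-0.05,0,0,0,1]]'
python3 -m crank '[[-0.006,-0.02,0,0,0,0,1],[-0.012,-0.04,0,0,0,0,1],[-0.018,-0.06,0,0,0,0,1],[-0.024,-0.08,0,0,0,0,1],[-0.03,-0.1,0,0,0,0,1]]'
python3 -m crank '[[-0.006,-0.02,0,0,0,0,1],[-0.012,-0.04,0,0,0,0,1],[-0.018,-0.06,0,0,0,0,1],[-0.024,-0.08,0,0,0,0,1],[-0.03,-0.1,0,0,0,0,1]]'
python3 -m crank '[[-0.006,-0.02,0,0,0,0,1],[-0.012,-0.04,0,0,0,0,1],[-0.018,-0.06,0,0,0,0,1],[-0.024,-0.08,0,0,0,0,1],[-0.029,-0.095,0,0,0,0,1]]'
python3 -m crank '[[-0.004,-0.01,0,0,0,0,1],[-0.006,-0.017,0,0,0,0.1,1],[-0.007,-0.022,0,0,0,0.24,1],[-0.007,-0.022,0,0,0,0.38,1],[-0.007,-0.022,0,0,0,0.52,1]]') | grep eef
python3 - <<'E'
from h import *
st();go([560,-81,160],[3.1416,0,-0.02])
E
```

```text
eef_pos: [513.7, 247.1, 229.7]
eef_pos: [526.1, 143.2, 229.4]
eef_pos: [538.6, 39.7, 229.5]
eef_pos: [551.0, -58.9, 229.5]
eef_pos: [554.8, -79.9, 229.5]
t 16.25 p [554.8 -79.9 229.5] rpy [-3.141e+00 -1.000e-03  2.446e+00] F [-0.9  0.5 -5.1] op 0.664 g 76.7 q [-0.15  0.28  1.79  0.    1.07 -1.02]
shift [-0.0048  0.0025  0.0695] turn [-8.0000e-04 -0.0000e+00  2.4657e+00]
```

```bash
(python3 -m crank '[[0,0,0.01,0,0,0.14,1],[0,0,0.02,0,0,0.28,1],[0,0,0.03,0,0,0.42,1],[0,0,0.04,0,0,0.56,1],[0,0,0.05,0,0,0.7,1]]'
python3 -m crank '[[0,0,0.005,0,0,0.14,1],[0,0,0.01,0,0,0.28,1],[0,0,0.015,0,0,0.42,1],[0,0,0.02,0,0,0.56,1],[0,0,0.02,0,0,0.7,1]]'
python3 -m crank '[[0,0,0,0,0,0.14,1],[0,0,0,0,0,0.28,1],[0,0,0,0,0,0.42,1],[0,0,0,0,0,0.56,1],[0,0,0,0,0,0.7,1]]'
python3 -m crank '[[0,0,0,0,0,0.14,1],[0,0,0,0,0,0.25,1],[0,0,0,0,0,0.33,1],[0,0,0,0,0,0.366,1],[0,0,0,0,0,0.366,1]]') | grep eef
python3 - <<'E'
from h import *
st();go([560,-81,155],[3.1416,0,-0.02])
f=cams.grab_frame("scene");im=f["image"][:,:,::-1]
print(proj(f,[560,-81,155]))
u,v=map(int,proj(f,[570,-81,90]));cv2.imwrite("pics/s8.png",cv2.resize(im[v-75:v+75,u-100:u+100],None,fx=4,fy=4,interpolation=3))
E
```

```text
eef_pos: [554.8, -79.6, 179.1]
eef_pos: [554.3, -79.6, 158.8]
eef_pos: [554.8, -79.6, 159.5]
eef_pos: [554.8, -79.6, 159.5]
t 18.25 p [554.8 -79.6 159.5] rpy [-3.141e+00  1.000e-03 -1.500e-02] F [-0.1 -0.1 -4.5] op 0.667 g 76.6 q [-0.15  0.36  1.85  0.    0.93  1.44]
shift [0.0052 0.0013 0.0045] turn [-0.0002  0.0005  0.0054]
[268.6835103  232.00881328]
```

View pics/s8.png

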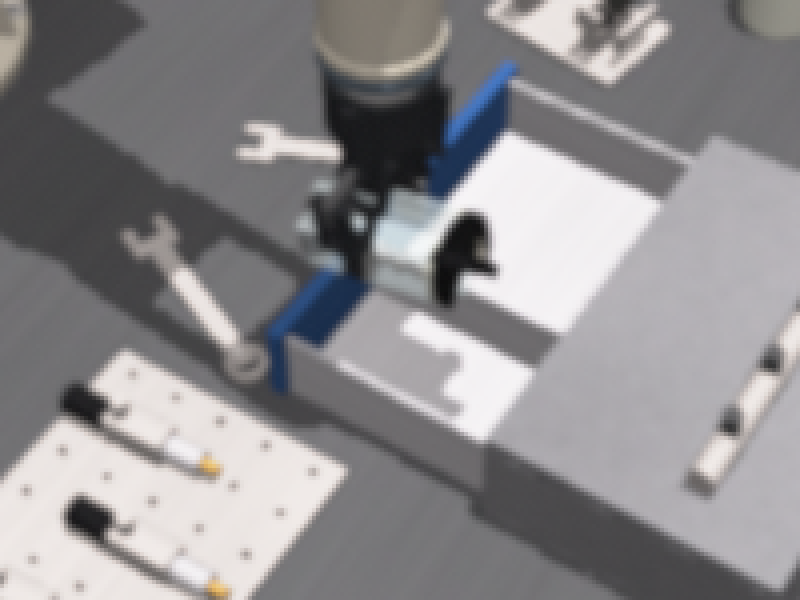

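The jar is over the narrow compartment with its mouth towards the unit. I'll tip and shake.

```bash
(python3 -m crank '[[0,0,0.003,0,-0.14,0,1],[0,0,0.006,0,-0.28,0,1],[0,0,0.006,0,-0.42,0,1],[0,0,0.006,0,-0.56,0,1],[0,0,0.006,0,-0.7,0,1]]'
python3 -m crank '[[0,0,0,0,-0.1,0,1],[0,0,0,0,-0.15,0,1],[0,0,0,0,-0.15,0,1],[0,0,0,0,-0.15,0,1],[0,0,0,0,-0.15,0,1]]'
python3 -m crank '[[0.006,0,0,0,0,0,1],[-0.006,0,0,0,0,0,1],[0.006,0.004,0,0,0,0,1],[-0.006,-0.004,0,0,0,0,1],[0,0,0,0,0,0,1]]'
python3 -m crank '[[0.006,0.004,0,0,0,0,1],[-0.006,-0.004,0,0,0,0,1],[0.006,0.004,0,0,0,0,1],[-0.006,-0.004,0,0,0,0,1],[0,0,0,0,0,0,1]]') | grep eef
python3 - <<'E'
from h import *
st()
f=cams.grab_frame("scene");im=f["image"][:,:,::-1]
u,v=map(int,proj(f,[570,-81,90]));cv2.imwrite("pics/s9.png",cv2.resize(im[v-60:v+60,u-80:u+80],None,fx=5,fy=5,interpolation=3))
E
```

```text
eef_pos: [556.1, -79.6, 154.0]
eef_pos: [555.2, -79.6, 154.2]
eef_pos: [554.7, -78.6, 155.2]
eef_pos: [554.8, -78.7, 154.8]
t 20.3 p [554.8 -78.7 154.8] rpy [-3.141  0.85  -0.013] F [-0.3 -0.4 -3.6] op 0.668 g 76.9 q [-0.1   0.82  1.31 -0.07  1.86  1.49]
```

View pics/s9.png

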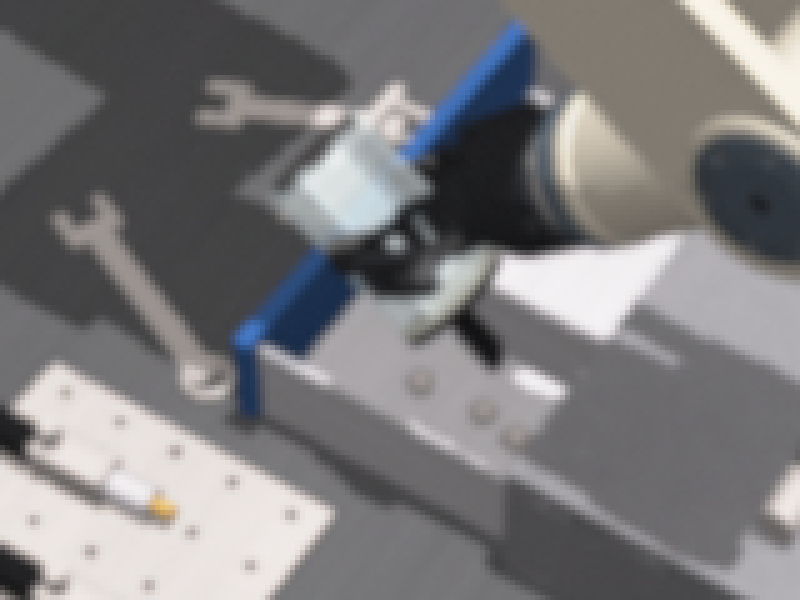

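Three balls are visible in the narrow compartment, at (420,382), (483,410) and (515,435). I'll shake more to empty the jar, and average the force for a weight check.

```bash
(python3 -m crank '[[0.01,0.006,0,0,0.08,0,1],[-0.01,-0.006,0,0,-0.08,0,1],[0.01,0.006,0,0,0.08,0,1],[-0.01,-0.006,0,0,-0.08,0,1],[0,0,0,0,0,0,1]]'
python3 -m crank '[[0.01,0.006,0,0.08,0,0,1],[-0.01,-0.006,0,-0.08,-0.08,0,1],[0.01,0.006,0,0.08,0,0,1],[-0.01,-0.006,0,-0.08,-0.08,0,1],[0,0,0,0,0,0,1]]'
python3 -m crank '[[0,0,0.01,0,0,0,1],[0,0,-0.01,0,0,0,1],[0,0,0.01,0,0,0,1],[0,0,-0.01,0,0,0,1],[0,0,0,0,0,0,1]]'
python3 -m crank '[[0,0.01,0,0,0,0.08,1],[0,-0.01,0,0,0,-0.08,1],[0,0.01,0,0,0,0.08,1],[0,-0.01,0,0,0,-0.08,1],[0,0,0,0,0,0,1]]'
python3 -m crank '[[0,0,0,0,0,0,1],[0,0,0,0,0,0,1],[0,0,0,0,0,0,1],[0,0,0,0,0,0,1],[0,0,0,0,0,0,1]]') | grep eef
python3 - <<'E'
from h import *
F=[]
for i in range(12): F.append(r.sense()["contact_force"]); cams.grab_frame("wrist")
print(np.mean(F,0),np.std(F,0)); st(); go([555,-80,155],[3.1416,0,-.016])
E
```

```text
eef_pos: [553.4, -78.2, 152.3]
eef_pos: [554.4, -77.0, 153.2]
eef_pos: [556.4, -79.8, 154.5]
eef_pos: [554.1, -77.5, 152.9]
eef_pos: [555.0, -79.5, 153.6]
[ 0.15094472 -0.05001807 -3.89786515] [0.51695435 0.72401426 0.40276986]
t 23.45 p [555.  -79.5 153.6] rpy [-3.142  0.85  -0.014] F [-0.2  0.1 -3.8] op 0.668 g 77.1 q [-0.11  0.82  1.31 -0.07  1.85  1.49]
shift [-0.0011  0.0005 -0.0009] turn [8.0e-04 8.5e-01 1.7e-03]
```

```bash
(python3 -m crank '[[0,0,0,0,0.14,0,1],[0,0,0,0,0.28,0,1],[0,0,0,0,0.42,0,1],[0,0,0,0,0.56,0,1],[0,0,0,0,0.7,0,1]]'
python3 -m crank '[[0,0,0,0,0.14,0,1],[0,0,-0.03,0,0.15,0,1],[0,0,-0.07,0,0.15,0,1],[0,0,-0.075,0,0.15,0,1],[0,0,-0.075,0,0.15,0,1]]'
python3 -m crank '[[0,0,0,0,0,-0.15,1],[0,0,0,0,0,-0.3,1],[0,0,0,0,0,-0.45,1],[0,0,0,0,0,-0.6,1],[0,0,0,0,0,-0.747,1]]'
python3 -m crank '[[0,0,0,0,0,-0.15,1],[0,0,0,0,0,-0.3,1],[0,0,0,0,0,-0.45,1],[0,0,0,0,0,-0.6,1],[0,0,0,0,0,-0.747,1]]'
python3 -m crank '[[0,0,0,0,0,-0.15,1],[0,0,0,0,0,-0.3,1],[0,0,0,0,0,-0.45,1],[0,0,0,0,0,-0.6,1],[0,0,0,0,0,-0.747,1]]'
python3 -m crank '[[0,0,0,0,0,-0.15,1],[0,0,0,0,0,-0.3,1],[0,0,0,0,0,-0.45,1],[0,0,0,0,0,-0.6,1],[0,0,0,0,0,-0.747,1]]') | grep eef
python3 - <<'E'
from h import *
st(); go([503,324,200],[3.1416,0,2.9716])
E
```

```text
eef_pos: [555.2, -79.5, 154.5]
eef_pos: [566.6, -79.7, 229.0]
eef_pos: [564.6, -79.5, 225.4]
eef_pos: [564.7, -79.5, 225.4]
eef_pos: [564.7, -79.5, 225.4]
eef_pos: [564.7, -79.5, 225.4]
t 26.45 p [564.7 -79.5 225.4] rpy [-3.141 -0.004  2.98 ] F [ 0.2  0.8 -3.7] op 0.664 g 77.0 q [-0.14  0.3   1.77 -0.    1.08 -1.55]
shift [0.1257 0.3883 0.0259] turn [-0.0001 -0.0043  0.0085]
```

```bash
(python3 -m crank '[[0.009,0.026,0,0,0,0,1],[0.018,0.053,0,0,0,0,1],[0.027,0.08,0,0,0,0,1],[0.036,0.107,0,0,0,0,1],[0.042,0.13,0,0,0,0,1]]'
python3 -m crank '[[0.009,0.026,0,0,0,0,1],[0.018,0.053,0,0,0,0,1],[0.027,0.08,0,0,0,0,1],[0.036,0.107,0,0,0,0,1],[0.042,0.13,0,0,0,0,1]]'
python3 -m crank '[[0.009,0.026,0,0,0,0,1],[0.018,0.053,0,0,0,0,1],[0.027,0.08,0,0,0,0,1],[0.036,0.107,0.02,0,0,0,1],[0.0417,0.1283,0.026,0,-0.0043,0.0085,1]]'
python3 -m crank '[[0,0,0.0,0,0,0,1],[0,0,0,0,0,0,1],[0,0,0,0,0,0,1]]') | grep eef
python3 - <<'E'
from h import *
st(); go([503,324,80],[3.1416,0,2.9716])
# jar pose in grip: check pitch via wrist image overlay, numbers by edge distance
f=cams.grab_frame("wrist");k=1.4286
im=cv2.resize(f["image"][:,:,::-1],None,fx=k,fy=k,interpolation=3)
s=r.sense();p=s["eef_pos"]
L=jarpts(p[0],p[1],-.17,z=p[2]-1,th=1.5); draw(im,f,L,np.zeros(2),k)
cv2.imwrite("pics/w10.png",im)
g=cv2.Canny(f["image"],50,120);dt=cv2.distanceTransform(255-g,cv2.DIST_L2,3)
def score(pitch,dx,dz):
    J=jarpts(p[0]+dx,p[1],-.17,z=p[2]+dz,th=1.5,pitch=pitch); q=np.vstack([proj(f,np.linspace(a,b,20)) for l in J[-1:] for a,b in zip(np.array(l)[:-1],np.array(l)[1:])])
    q=q[(q[:,0]>0)&(q[:,0]<559)&(q[:,1]>0)&(q[:,1]<419)].astype(int); return dt[q[:,1],q[:,0]].mean() if len(q)>20 else None
for pi in (.11,.16,.21,.26,.31): print(pi,score(pi,0,-1))
print(proj(f,np.array(L[-1])).round(0).tolist())
E
```

```text
eef_pos: [544.6, 56.7, 225.6]
eef_pos: [525.0, 191.6, 225.5]
eef_pos: [504.8, 324.5, 198.0]
eef_pos: [506.8, 323.2, 200.9]
t 28.25 p [506.8 323.2 200.9] rpy [-3.140e+00  3.000e-03  2.965e+00] F [ 0.7 -0.  -3.4] op 0.667 g 77.0 q [ 0.57  0.37  1.73 -0.    1.04 -0.83]
shift [0.0042 0.0003 0.1209] turn [-0.0014  0.0031 -0.0064]
0.11 4.179003
0.16 8.4598255
0.21 10.232193
0.26 13.723033
0.31 19.854874
[[308.0, 68.0], [459.0, 84.0], [437.0, 90.0], [283.0, 71.0], [308.0, 68.0]]
```

```bash
python3 - <<'E'
from h import *
f=cams.grab_frame("wrist");p=r.sense()["eef_pos"]
g=cv2.Canny(f["image"],40,100);dt=np.minimum(cv2.distanceTransform(255-g,cv2.DIST_L2,3),6)
def score(pitch,dx,dz,yaw):
    J=jarpts(p[0]+dx,p[1],yaw,z=p[2]+dz,th=1.5,pitch=pitch)
    q=np.vstack([proj(f,np.linspace(a,b,20)) for l in J[-1:]+J[:1] for a,b in zip(np.array(l)[:-1],np.array(l)[1:])])
    q=q[(q[:,0]>0)&(q[:,0]<559)&(q[:,1]>0)&(q[:,1]<419)].astype(int); return dt[q[:,1],q[:,0]].mean()
S=sorted((score(pi,dx,dz,-.17),pi,dx,dz) for pi in np.arange(-.1,.5,.02) for dx in (-6,-3,0,3,6) for dz in (-6,-3,0,3,6))
for s in S[:12]: print(np.round(s,2))
# dark mask extents around fin: rows
m=(f["image"].max(2)<45)[:130]
for v in range(0,130,8):
    u=np.where(m[v])[0]; print(v,(u.min(),u.max(),len(u)) if len(u) else None,end=" ")
E
```

```text
[ 3.27  0.18 -3.    0.  ]
[ 3.31  0.2  -3.    0.  ]
[ 3.35  0.22 -3.    3.  ]
[ 3.44  0.2  -3.    3.  ]
[ 3.47  0.18 -3.   -3.  ]
[ 3.52  0.18 -3.    3.  ]
[ 3.53  0.22 -3.    0.  ]
[ 3.55  0.26 -3.    3.  ]
[ 3.62  0.2  -3.    6.  ]
[ 3.69  0.22 -3.    6.  ]
[ 3.7   0.24 -3.    6.  ]
[ 3.72  0.2  -3.   -3.  ]
0 None 8 None 16 None 24 (np.int64(414), np.int64(425), 12) 32 (np.int64(413), np.int64(431), 19) 40 (np.int64(413), np.int64(436), 24) 48 (np.int64(414), np.int64(438), 25) 56 (np.int64(296), np.int64(441), 60) 64 (np.int64(291), np.int64(444), 154) 72 (np.int64(291), np.int64(450), 160) 80 (np.int64(291), np.int64(450), 160) 88 (np.int64(290), np.int64(448), 159) 96 (np.int64(290), np.int64(446), 157) 104 (np.int64(290), np.int64(444), 155) 112 (np.int64(290), np.int64(442), 153) 120 (np.int64(291), np.int64(440), 150) 128 (np.int64(291), np.int64(438), 148)
```

```bash
(python3 -m crank '[[0.0018,0,0.02,0,0.003,-0.0064,1],[0.0018,0,0.045,0,0.003,-0.0064,1],[0.0018,0,0.07,0,0.003,-0.0064,1],[0.0018,0,0.09,0,0.003,-0.0064,1],[0.0018,0,0.1,0,0.003,-0.0064,1]]'
python3 -m crank '[[0,0,0.004,0,0,0,1],[0,0,0.008,0,0,0,1],[0,0,0.012,0,0,0,1],[0,0,0.012,0,0,0,1],[0,0,0.012,0,0,0,1]]'
python3 -m crank '[[0,0,0.002,0,0,0,1],[0,0,0.004,0,0,0,1],[0,0,0.006,0,0,0,1],[0,0,0.008,0,0,0,1],[0,0,0.008,0,0,0,1]]') | grep -E "eef|contact"
python3 - <<'E'
from h import *
st()
E
```

```text
eef_pos: [505.3, 323.2, 100.3]
contact_force: [-0.4, -1.0, -4.0]
eef_pos: [506.1, 324.6, 90.3]
contact_force: [0.3, -0.4, -4.1]
eef_pos: [505.9, 324.5, 83.5]
contact_force: [-6.7, -3.7, 16.8]
t 29.85 p [505.9 324.5  83.5] rpy [3.142e+00 1.000e-03 2.972e+00] F [-6.7 -3.7 16.8] op 0.668 g 79.3 q [ 0.57  0.52  1.81 -0.    0.82 -0.83]
```

```bash
(python3 -m crank '[[0,0,-0.002,0,0,0,1],[0,0,-0.002,0,0,0,1],[0,0,-0.002,0,0,0,1]]' 20
python3 -m crank '[[0,0,0,0,0,0,0.2],[0,0,0,0,0,0,0],[0,0,0,0,0,0,0],[0,0,0,0,0,0,0],[0,0,0,0,0,0,0]]' 
python3 -m crank '[[0,0,-0.04,0,0,0,0],[0,0,-0.08,0,0,0,0],[0,0,-0.13,0,0,0,0],[-0.04,-0.015,-0.17,0,0,0,0],[-0.049,-0.019,-0.175,0,0,0,0]]'
python3 -m crank '[[0,0,0,0,0,0,0],[0,0,0,0,0,0,0]]') | grep -E "eef|contact"
python3 - <<'E'
from h import *
st();f=cams.grab_frame("wrist")
g=cv2.Canny(f["image"],40,100);dt=np.minimum(cv2.distanceTransform(255-g,cv2.DIST_L2,3),6)
def score(x,y,z,pi,yaw):
    J=jarpts(x,y,yaw,z=z,th=1.5,pitch=pi)
    q=np.vstack([proj(f,np.linspace(a,b,20)) for l in J[-1:]+J[:8] for a,b in zip(np.array(l)[:-1],np.array(l)[1:])]).astype(int)
    return dt[q[:,1],q[:,0]].mean()
import itertools
S=sorted((score(503+a,324+b,78+c,p,yw),a,b,c,p,yw) for a,b,c,p,yw in itertools.product((-3,-1.5,0,1.5,3,4.5),(-2,0,2),(-2,0,2,4),(.13,.17,.19,.21,.23,.27),(-.2,-.17,-.14)))
for s in S[:6]: print(np.round(s,2))
print(score(503,324,78,.21,-.17))
im=cv2.resize(f["image"][:,:,::-1],None,fx=1.4286,fy=1.4286,interpolation=3);draw(im,f,jarpts(503,324,-.17,th=1.5),np.zeros(2),1.4286);cv2.imwrite("pics/w11.png",im)
E
```

```text
eef_pos: [505.8, 324.4, 83.6]
contact_force: [1.9, -0.4, -1.9]
eef_pos: [505.9, 324.4, 83.8]
contact_force: [0.1, 0.1, 1.3]
eef_pos: [553.9, 297.6, 263.8]
contact_force: [0.1, 0.6, -0.5]
eef_pos: [549.9, 297.0, 257.4]
contact_force: [-0.5, -0.4, -1.0]
t 31.35 p [549.9 297.  257.4] rpy [-3.141e+00 -1.000e-03  2.971e+00] F [-0.5 -0.4 -1. ] op 1.001 g 0.0 q [ 0.49  0.35  1.63 -0.    1.17 -0.91]
[ 1.33  0.    2.    0.    0.23 -0.17]
[ 1.34  0.    0.    2.    0.23 -0.17]
[ 1.36  0.    0.    0.    0.21 -0.17]
[ 1.4  -1.5  -2.   -2.    0.23 -0.17]
[ 1.4   0.    2.    2.    0.23 -0.17]
[ 1.41  0.    2.   -2.    0.21 -0.17]
1.3560122
```

```bash
python3 - <<'E'
from h import *
f=cams.grab_frame("wrist");a=f["image"].mean(2)
old=cv2.imread("pics/w6.png").astype(float)[:,:,1]  # green
J=R.from_euler('xyz',[0,.21,JY])
c=proj(f,np.array([jl([x,0,-24]) for x in range(-50,56,8)]));print(c[[0,-1]].round(0).tolist())
b=cv2.resize(f["image"][:,:,1],None,fx=1.4286,fy=1.4286,interpolation=3)
print("old");print(old[140:250:8,400:460:6].astype(int));print("new");print(b[140:250:8,400:460:6])
go(jl([-79,62,24])+[0,0,19],[3.1416,0,2.9716])
E
```

```text
[[300.0, 78.0], [297.0, 184.0]]
old
[[211 211 210 210 218 218 210 209 210 212]
 [230 232 235 234 200 202 223 235 233 230]
 [236 236 236 192 211 218 209 235 236 237]
 [236 236 236 190 202 205 200 236 236 237]
 [236 236 236 235 194 194 235 236 236 237]
 [236 236 236 192 211 212 208 236 236 237]
 [236 236 235 192 204 206 202 236 236 236]
 [236 236 236 233 190 199 236 236 236 236]
 [235 236 235 196 212 208 203 236 236 236]
 [235 236 236 193 205 202 205 235 236 236]
 [225 226 225 207 197 192 226 226 226 228]
 [211 211 211 199 217 198 201 211 210 211]
 [210 211 212 190 203 189 210 212 211 211]
 [212 211 211 192   0   0 210 212 212 211]]
new
[[210 211 211 210 222 216 211 211 211 210]
 [231 233 235 236 236 233 235 236 234 232]
 [237 236 236 236 237 233 235 236 236 237]
 [236 236 236 236 237 230 236 236 236 237]
 [236 236 236 236 237 231 236 237 236 237]
 [236 236 236 236 238 229 236 236 236 237]
 [236 237 235 236 238 227 236 236 236 237]
 [236 236 236 236 238 225 236 236 236 236]
 [236 237 236 236 239 221 236 236 236 237]
 [235 236 235 236 238 221 236 236 236 236]
 [226 224 219 214 233 203 219 224 225 227]
 [211 211 211 211 238 204 211 211 211 211]
 [212 212 211 211 238 207 211 211 212 212]
 [212 211 211 211 239 209 212 211 212 211]]
shift [0.122  0.0808 0.1199] turn [-0.0019 -0.0018  0.0001]
```

The pixels along the ridge are clear, so the jar is empty. Next: turn the dial back.

```bash
(python3 -m crank '[[0.03,0.02,0,0,0,0,1],[0.07,0.05,0,0,0,0,1],[0.1,0.08,0,0,0,0,1],[0.122,0.081,0,0,0,0,1],[0.122,0.081,0.03,0,0,0,1]]'
python3 -m crank '[[0,0,0.03,0,0,0,1],[0,0,0.06,0,0,0,1],[0,0,0.09,0,0,0,1],[0,0,0.09,0,0,0,1],[0,0,0.09,0,0,0,1]]'
python3 -m crank '[[0,-0.012,0,0,0,0,1],[0,-0.024,0,0,0,0,1],[0,-0.036,0,0,0,0,1],[0,-0.046,0,0,0,0,1],[0,-0.054,0,0,0,0,1]]'
python3 -m crank '[[0,-0.004,0,0,0,0,1],[0,-0.008,0,0,0,0,1],[0,-0.012,0,0,0,0,1],[0,-0.014,0,0,0,0,1],[0,-0.016,0,0,0,0,1]]'
python3 -m crank '[[0,-0.001,0,0,0,0,1],[0,-0.002,0,0,0,0,1],[0,-0.002,0,0,0,0,1]]'
python3 -m crank '[[0,-0.001,0,0,0,0,1],[0,-0.002,0,0,0,0,1],[0,-0.002,0,0,0,0,1]]') | grep -E "eef|contact"
```

```text
eef_pos: [442.1, 400.2, 230.4]
contact_force: [0.4, -0.2, -0.8]
eef_pos: [443.5, 397.3, 138.2]
contact_force: [0.0, -0.3, 0.4]
eef_pos: [435.4, 343.8, 140.2]
contact_force: [-0.4, 0.6, 0.7]
eef_pos: [432.3, 328.7, 138.4]
contact_force: [-0.3, 0.7, 0.6]
eef_pos: [432.1, 326.9, 138.6]
contact_force: [-0.5, 1.6, -0.6]
eef_pos: [431.7, 324.8, 138.7]
contact_force: [0.2, 0.4, 0.4]
```

```bash
(python3 -m crank '[[0,-0.001,0.001,0,0,0,1],[0,-0.002,0.001,0,0,0,1],[0,-0.002,0.001,0,0,0,1]]'
python3 -m crank '[[0,-0.001,0,0,0,0,1],[0,-0.002,0,0,0,0,1],[0,-0.002,0,0,0,0,1]]') | grep -E "eef|contact"
```

```text
eef_pos: [431.6, 323.1, 137.9]
contact_force: [-0.5, 1.6, 1.9]
eef_pos: [431.4, 321.2, 138.0]
contact_force: [1.2, 1.6, 4.1]
```

```bash
(python3 -m crank '[[0,0.02,0,0,0,0,1],[0,0.04,0,0,0,0,1],[0,0.04,-0.05,0,0,0,1],[-0.05,0.01,-0.1,0,0,0,0],[-0.1,-0.02,-0.12,0,0,0,0]]'
python3 -m crank '[[-0.018,0,0,0,0,0,0],[-0.018,0,0,0,0,0,0],[-0.018,0,0,0,0,0,0]]') | grep eef
python3 - <<'E'
from h import *
st();f=cams.grab_frame("wrist")
g=cv2.Canny(f["image"],40,100);dt=np.minimum(cv2.distanceTransform(255-g,cv2.DIST_L2,3),6)
def score(th,n,d=0):
    J=jarpts(503+d,324,JY,th=th); q=np.vstack([proj(f,np.linspace(a,b,20)) for l in n(J) for a,b in zip(np.array(l)[:-1],np.array(l)[1:])]).astype(int)
    q=q[(q[:,0]>=0)&(q[:,0]<560)&(q[:,1]>=0)&(q[:,1]<420)]
    return dt[q[:,1],q[:,0]].mean()
for th in (-.1,-.05,0,.05,.1,.15,.2,.3,.45): print(th,round(score(th,lambda J:J[-1:]),2),end="; ")
print("\njar",[round(score(0,lambda J:J[:8],d),2) for d in (-3,-1.5,0,1.5,3)])
go([460,-310,270])
E
```

```text
eef_pos: [500.7, 306.6, 243.8]
eef_pos: [517.3, 302.8, 240.3]
t 35.45 p [517.3 302.8 240.3] rpy [-3.140e+00 -1.000e-03  2.971e+00] F [-0.6 -0.7  0.1] op 0.846 g 0.0 q [ 0.53  0.32  1.7  -0.    1.12 -0.87]
-0.1 0.77; -0.05 0.83; 0 0.98; 0.05 1.17; 0.1 1.49; 0.15 1.88; 0.2 2.18; 0.3 2.76; 0.45 3.0; 
jar [np.float32(2.14), np.float32(1.81), np.float32(1.56), np.float32(1.74), np.float32(2.17)]
shift [-0.0475 -0.6139 -0.0287] turn [0. 0. 0.]
```

The dial is back at 0 and the jar is seated. Next I find the injectors by colour, black heads and gold tips.

```bash
cat >> h.py <<'E'
def inj(n,z=21,lo=(380,-480),hi=(620,-150)):
    "gold tips and black heads within a world window"
    f=cams.grab_frame(n);im=f["image"];h=cv2.cvtColor(im,cv2.COLOR_RGB2HSV)
    G=((h[...,0]>12)&(h[...,0]<35)&(h[...,1]>110)&(h[...,2]>100)).astype(np.uint8)
    B=(im.max(2)<50).astype(np.uint8); out={}
    for k,m,a in (("gold",G,3),("black",B,25)):
        c=cv2.connectedComponentsWithStats(m); out[k]=[]
        for s,ct in zip(c[2][1:],c[3][1:]):
            P=plane(f,*ct,z)
            if s[4]>=a and lo[0]<P[0]<hi[0] and lo[1]<P[1]<hi[1]: out[k].append((P[:2],int(s[4])))
    for g,_ in out["gold"]:
        for b,n in out["black"]:
            d=g-b
            if 70<np.linalg.norm(d)<135: print("gold",g.round(1),"black",b.round(1),n,"len",np.linalg.norm(d).round(1),"yaw",np.arctan2(d[1],d[0]).round(3))
    return f
E
python3 - <<'E'
from h import *
inj("top")
E
(python3 -m crank '[[0,-0.04,-0.005,0,0,0,0],[0,-0.08,-0.01,0,0,0,0],[0,-0.12,-0.015,0,0,0,0],[0,-0.16,-0.02,0,0,0,0],[0,-0.2,-0.025,0,0,0,0]]'
python3 -m crank '[[-0.01,-0.04,0,0,0,0,0],[-0.02,-0.08,0,0,0,0,0],[-0.03,-0.12,0,0,0,0,0],[-0.04,-0.16,0,0,0,0,0],[-0.04,-0.21,0,0,0,0,0]]'
python3 -m crank '[[0,-0.04,0,0,0,0.15,0],[0,-0.08,0,0,0,0.3,0],[0,-0.12,0,0,0,0.45,0],[0,-0.16,0,0,0,0.6,0],[0,-0.2,0,0,0,0.75,0]]'
python3 -m crank '[[0,0,0,0,0,0.15,0],[0,0,0,0,0,0.3,0],[0,0,0,0,0,0.45,0],[0,0,0,0,0,0.6,0],[0,0,0,0,0,0.75,0]]'
python3 -m crank '[[0,0,0,0,0,0.15,0],[0,0,0,0,0,0.3,0],[0,0,0,0,0,0.45,0],[0,0,0,0,0,0.6,0],[0,0,0,0,0,0.75,0]]'
python3 -m crank '[[0,0,0,0,0,0.15,0],[0,0,0,0,0,0.3,0],[0,0,0,0,0,0.45,0],[0,0,0,0,0,0.6,0],[0,0,0,0,0,0.72,0]]') | grep eef
python3 - <<'E'
from h import *
st();inj("wrist");go([460,-300,270],[3.1416,0,0])
E
```

```text
gold [ 561.5 -302.1] black [ 456.6 -301.5] 66 len 104.9 yaw -0.006
gold [ 512.  -373.9] black [ 456.6 -301.5] 66 len 91.1 yaw -0.918
gold [ 512.  -373.9] black [ 406.9 -377.9] 71 len 105.2 yaw 0.038
gold [ 500.7 -225.2] black [ 456.6 -301.5] 66 len 88.1 yaw 1.048
gold [ 500.7 -225.2] black [ 393.2 -226.9] 61 len 107.4 yaw 0.016
eef_pos: [482.9, 105.5, 266.2]
eef_pos: [488.6, -107.8, 266.3]
eef_pos: [454.0, -304.9, 266.1]
eef_pos: [454.4, -303.3, 266.0]
eef_pos: [454.5, -303.2, 266.0]
eef_pos: [454.5, -303.3, 266.0]
t 38.55 p [ 454.5 -303.3  266. ] rpy [-3.141e+00  0.000e+00 -3.000e-03] F [0.2 0.2 0.5] op 1.004 g 0.0 q [-0.59  0.22  1.78  0.    1.14  0.98]
gold [ 562.5 -303.2] black [ 619.5 -381.9] 318 len 97.2 yaw 2.198
gold [ 562.5 -303.2] black [ 456.6 -301.5] 627 len 105.9 yaw -0.017
gold [ 511.4 -373.8] black [ 619.5 -381.9] 318 len 108.4 yaw 3.066
gold [ 511.4 -373.8] black [ 613.1 -443.5] 1299 len 123.4 yaw 2.541
gold [ 511.4 -373.8] black [ 456.6 -301.5] 627 len 90.7 yaw -0.923
gold [ 511.4 -373.8] black [ 405.1 -377.6] 529 len 106.3 yaw 0.036
gold [ 501.8 -225.4] black [ 456.6 -301.5] 627 len 88.5 yaw 1.034
shift [ 0.0055 -0.0033 -0.004 ] turn [-0.001   0.0002 -0.0091]
```

```bash
(python3 -m crank '[[0.046,-0.001,0.04,0,0,0.014,0.35],[0.046,-0.001,0.09,0,0,0.014,0.35],[0.046,-0.001,0.14,0,0,0.014,0.35],[0.046,-0.001,0.18,0,0,0.014,0.35],[0.046,-0.001,0.215,0,0,0.014,0.35]]'
python3 -m crank '[[0,0,0.01,0,0,0,0.35],[0,0,0.02,0,0,0,0.35],[0,0,0.02,0,0,0,0.35],[0,0,0.02,0,0,0,1],[0,0,0.02,0,0,0,1]]' 40
python3 -m crank '[[0,0,0,0,0,0,1],[0,0,0,0,0,0,1],[0,0,0,0,0,0,1]]') | grep -E "eef|cont|grasp|open"
python3 - <<'E'
from h import *
st()
E
```

```text
eef_pos: [499.6, -301.6, 48.5]
contact_force: [-0.1, 0.2, 0.0]
opening: 0.647
grasp_force: 0.0
eef_pos: [502.0, -304.3, 33.7]
contact_force: [0.6, 2.8, 4.0]
opening: 0.321
grasp_force: 3.8
eef_pos: [502.1, -304.4, 33.7]
contact_force: [-0.4, 0.5, 7.2]
opening: 0.268
grasp_force: 40.8
t 39.9 p [ 502.1 -304.4   33.7] rpy [ 3.14  -0.004 -0.012] F [-0.4  0.5  7.2] op 0.268 g 40.8 q [-0.55  0.57  1.86  0.    0.7   1.03]
```

```bash
(python3 -m crank '[[0,0,-0.02,0,0,0,1],[0,0,-0.06,0,0,0,1],[0,0,-0.11,0,0,0,1],[0.02,-0.03,-0.15,0,0,0,1],[0.04,-0.07,-0.17,0,0,0,1]]'
python3 -m crank '[[0.01,-0.04,0,0,0,0,1],[0.02,-0.08,0,0,0,0,1],[0.03,-0.12,0,0,0,0,1],[0.04,-0.16,0,0,0,0,1],[0.05,-0.2,0,0,0,0,1]]'
python3 -m crank '[[0,-0.04,0,0,0,0,1],[0,-0.08,0,0,0,0,1],[0,-0.12,0,0,0,0,1],[0,-0.145,0,0,0,0,1],[0,-0.15,0,0,0,0,1]]'
python3 -m crank '[[0,0,0,0,0,0,1],[0,0,0,0,0,0,1]]') | grep eef
python3 - <<'E'
from h import *
st();go([594,118,80],[3.1416,0,-0.02])
E
```

```text
eef_pos: [541.9, -237.7, 205.3]
eef_pos: [593.1, -35.2, 201.6]
eef_pos: [594.7, 115.8, 201.5]
eef_pos: [594.8, 112.3, 201.1]
t 41.6 p [594.8 112.3 201.1] rpy [ 3.141e+00 -1.000e-03 -1.200e-02] F [-0.3 -0.1 -1.5] op 0.272 g 39.8 q [ 0.18  0.37  1.72 -0.    1.04  1.77]
shift [-0.001  -0.0058  0.1211] turn [ 0.0006 -0.0014  0.0075]
```

```bash
(python3 -m crank '[[-0.001,-0.006,0.03,0,0,0.0075,1],[-0.001,-0.006,0.07,0,0,0.0075,1],[-0.001,-0.006,0.11,0,0,0.0075,1],[-0.001,-0.006,0.14,0,0,0.0075,1],[-0.001,-0.006,0.15,0,0,0.0075,1]]'
python3 -m crank '[[0,0,0.004,0,0,0,1],[0,0,0.006,0,0,0,1],[0,0,0.006,0,0,0,1]]') | grep -E "eef|cont|open"
(python3 -m crank '[[0,0,0,0,0,0,0.6],[0,0,0,0,0,0,0.6],[0,0,0,0,0,0,0.6],[0,0,-0.02,0,0,0,0.6],[0,0,-0.06,0,0,0,0.6]]'
python3 -m crank '[[0,0,-0.04,0,0,0,0.6],[0,0,-0.08,0,0,0,0.6],[0,0,-0.12,0,0,0,0.6],[0,0.04,-0.14,0,0,0,0.35],[0,0.08,-0.16,0,0,0,0.35]]'
python3 -m crank '[[-0.02,0.04,0,0,0,0,0.35],[-0.04,0.08,0,0,0,0,0.35],[-0.06,0.12,0,0,0,0,0.35],[-0.08,0.16,0,0,0,0,0.35],[-0.1,0.2,0,0,0,0,0.35]]') | grep -E "eef|cont|open"
python3 - <<'E'
from h import *
st();inj("wrist",z=31,lo=(480,-30),hi=(700,180));inj("wrist")
E
```

```text
eef_pos: [592.2, 117.3, 47.9]
contact_force: [-0.3, 0.5, -1.9]
opening: 0.271
eef_pos: [595.3, 119.0, 46.2]
contact_force: [0.3, 0.7, -1.9]
opening: 0.269
eef_pos: [592.1, 118.8, 103.2]
contact_force: [1.1, 0.2, -0.0]
opening: 0.399
eef_pos: [592.6, 39.2, 267.1]
contact_force: [-0.1, -0.6, 0.0]
opening: 0.65
eef_pos: [487.3, -160.1, 265.3]
contact_force: [0.7, 0.0, 0.0]
opening: 0.648
t 43.9 p [ 487.3 -160.1  265.3] rpy [ 3.141e+00 -2.000e-03 -1.900e-02] F [0.7 0.  0. ] op 0.648 g 0.0 q [-0.32  0.16  1.85  0.    1.12  1.27]
gold [ 511.8 -373.6] black [ 406.  -377.5] 591 len 105.9 yaw 0.037
```

```bash
python3 - <<'E'
from h import *
print("top");inj("top");inj("top",z=31,lo=(480,-30),hi=(700,180));go([440,-290,265],[3.1416,0,0])
E
```

```text
top
gold [655.1 117.6] black [550.3 127.6] 25 len 105.3 yaw -0.095
gold [655.1 117.6] black [550.  113.4] 27 len 105.1 yaw 0.04
shift [-0.0452  0.1315  0.0002] turn [ 0.0002 -0.0021 -0.0222]
```

```bash
(python3 -m crank '[[-0.02,0.04,0,0,0,0,0.35],[-0.04,0.08,0,0,0,-0.022,0.35],[-0.065,0.12,0,0,0,-0.022,0.35],[-0.075,0.14,0,0,0,-0.022,0.35],[-0.075,0.14,0,0,0,-0.022,0.35]]'
python3 -m crank '[[0,0,0,0,0,0,0.35],[0,0,0,0,0,0,0.35]]')|grep eef
python3 - <<'E'
from h import *
st();inj("wrist")
E
```

```text
eef_pos: [410.4, -298.5, 264.9]
eef_pos: [411.5, -296.0, 264.7]
t 44.8 p [ 411.5 -296.   264.7] rpy [-3.141e+00 -2.000e-03  4.000e-03] F [ 0.4 -0.8 -0.4] op 0.646 g 0.0 q [-0.63  0.15  1.87  0.    1.12  0.94]
gold [ 512.6 -373.5] black [ 407.2 -377.8] 606 len 105.5 yaw 0.041
gold [ 501.2 -225. ] black [ 382.5 -249.4] 1164 len 121.2 yaw 0.203
```

```bash
(python3 -m crank '[[0.02,0.04,0.02,0,0,-0.034,0.35],[0.04,0.08,0.05,0,0,-0.034,0.35],[0.04,0.08,0.1,0,0,-0.034,0.35],[0.04,0.08,0.15,0,0,-0.034,0.35],[0.04,0.08,0.19,0,0,-0.034,0.35]]'
python3 -m crank '[[0,0,0.02,0,0,0,0.35],[0,0,0.034,0,0,0,0.35],[0,0,0.042,0,0,0,0.35],[0,0,0.042,0,0,0,0.35],[0,0,0.042,0,0,0,1]]' 40
python3 -m crank '[[0,0,0,0,0,0,1],[0,0,0,0,0,0,1],[0,0,0,0,0,0,1]]') | grep -E "eef|cont|grasp|open"
(python3 -m crank '[[0,0,-0.02,0,0,0,1],[0,0,-0.06,0,0,0,1],[0,0,-0.11,0,0,0,1],[0.02,-0.03,-0.15,0,0,0,1],[0.04,-0.07,-0.17,0,0,0,1]]'
python3 -m crank '[[0.02,-0.04,0,0,0,0,1],[0.04,-0.08,0,0,0,0,1],[0.06,-0.12,0,0,0,0,1],[0.08,-0.16,0,0,0,0,1],[0.1,-0.2,0,0,0,0,1]]'
python3 -m crank '[[0,-0.04,0,0,0,0,1],[0,-0.08,0,0,0,0,1],[0,-0.12,0,0,0,0,1],[0,-0.145,0,0,0,0,1],[0,-0.165,0,0,0,0,1]]'
python3 -m crank '[[0,0,0,0,0,0,1],[0,0,0,0,0,0,1]]') | grep -E "eef|open"
python3 - <<'E'
from h import *
st();go([593,70,46],[3.1416,0,-0.02])
E
```

```text
eef_pos: [451.5, -375.9, 72.3]
contact_force: [-0.4, -0.6, -0.4]
opening: 0.651
grasp_force: 0.0
eef_pos: [451.9, -377.6, 33.9]
contact_force: [0.1, 0.3, -0.4]
opening: 0.495
grasp_force: 0.0
eef_pos: [451.9, -377.8, 34.3]
contact_force: [0.4, 1.3, 7.6]
opening: 0.272
grasp_force: 40.7
eef_pos: [488.6, -309.4, 205.8]
opening: 0.276
eef_pos: [580.4, -102.7, 202.3]
opening: 0.27
eef_pos: [573.6, 62.3, 202.1]
opening: 0.274
eef_pos: [573.9, 60.5, 201.9]
opening: 0.276
t 47.85 p [573.9  60.5 201.9] rpy [ 3.141e+00 -1.000e-03  3.700e-02] F [ 0.2 -0.1 -3. ] op 0.276 g 39.9 q [ 0.1   0.33  1.79 -0.    1.03  1.64]
shift [ 0.0192 -0.0089  0.156 ] turn [ 0.0006 -0.0014  0.0573]
```

```bash
(python3 -m crank '[[0.019,-0.009,0,0,0,0.0573,1],[0.019,-0.009,0.03,0,0,0.0573,1],[0.019,-0.009,0.08,0,0,0.0573,1],[0.019,-0.009,0.125,0,0,0.0573,1],[0.019,-0.009,0.15,0,0,0.0573,1]]'
python3 -m crank '[[0,0,0.004,0,0,0,1],[0,0,0.006,0,0,0,1],[0,0,0.006,0,0,0,1]]') | grep -E "eef|cont|open"
(python3 -m crank '[[0,0,0,0,0,0,0.6],[0,0,0,0,0,0,0.6],[0,0,0,0,0,0,0.6],[0,0,-0.02,0,0,0,0.6],[0,0,-0.06,0,0,0,0.6]]'
python3 -m crank '[[0,0,-0.04,0,0,0,0.6],[0,0,-0.08,0,0,0,0.6],[0,0,-0.12,0,0,0,0.6],[0,0.04,-0.14,0,0,0,0.35],[0,0.08,-0.16,0,0,0,0.35]]'
python3 -m crank '[[-0.02,0.04,0,0,0,0,0.35],[-0.04,0.08,0,0,0,0,0.35],[-0.06,0.12,0,0,0,0,0.35],[-0.08,0.16,0,0,0,0,0.35],[-0.12,0.2,0,0,0,0,0.35]]'
python3 -m crank '[[0,0.01,0,0,0,0,0.35],[0,0.01,0,0,0,0,0.35],[0,0.01,0,0,0,0,0.35]]') | grep -E "eef|cont|open"
python3 - <<'E'
from h import *
st();inj("wrist");inj("top");inj("top",z=31,lo=(480,-30),hi=(700,180))
E
```

```text
eef_pos: [591.0, 68.5, 48.5]
contact_force: [-0.1, 0.2, -2.1]
opening: 0.265
eef_pos: [594.1, 69.7, 47.2]
contact_force: [-0.3, 0.6, -2.2]
opening: 0.271
eef_pos: [590.9, 70.0, 104.4]
contact_force: [0.1, -1.1, 0.7]
opening: 0.404
eef_pos: [591.3, -9.8, 268.2]
contact_force: [0.4, -0.4, -0.2]
opening: 0.646
eef_pos: [471.6, -204.5, 266.4]
contact_force: [0.2, -0.5, 0.8]
opening: 0.649
eef_pos: [472.0, -212.3, 266.1]
contact_force: [0.9, 0.2, -0.3]
opening: 0.65
t 50.45 p [ 472.  -212.3  266.1] rpy [ 3.141e+00 -2.000e-03 -2.200e-02] F [ 0.9  0.2 -0.3] op 0.65 g 0.0 q [-0.43  0.17  1.84  0.    1.13  1.17]
gold [656.  117.9] black [550.  113.4] 27 len 106.1 yaw 0.042
gold [656.  117.9] black [549.2  78.6] 25 len 113.8 yaw 0.353
gold [656.  117.9] black [548.9  64.4] 27 len 119.7 yaw 0.464
gold [654.9  68.2] black [550.  113.4] 27 len 114.3 yaw -0.407
gold [654.9  68.2] black [549.2  78.6] 25 len 106.3 yaw -0.098
gold [654.9  68.2] black [548.9  64.4] 27 len 106.1 yaw 0.036
```

```bash
python3 - <<'E'
from h import *
for n in ("wrist","top"):
    f=cams.grab_frame(n);im=f["image"];h=cv2.cvtColor(im,cv2.COLOR_RGB2HSV)
    G=((h[...,0]>12)&(h[...,0]<35)&(h[...,1]>110)&(h[...,2]>100)).astype(np.uint8)
    c=cv2.connectedComponentsWithStats(G)
    print(n,[(plane(f,*ct,21)[:2].round(1).tolist(),int(s[4])) for s,ct in zip(c[2][1:],c[3][1:]) if s[4]>2])
    print(" expect A px",proj(f,[[395,-227,21],[439,-226,21],[501,-225,21]]).round(0).tolist())
    if n=="wrist": cv2.imwrite("pics/w12.png",im[:,:,::-1])
go([430,-290,265],[3.1416,0,0])
E
```

```text
wrist [([500.8, -224.6], 88)]
 expect A px [[294.0, 244.0], [293.0, 209.0], [292.0, 156.0]]
top [([1036.6, 316.4], 83), ([688.0, -263.2], 13), ([658.5, 118.6], 4), ([657.5, 68.4], 4)]
 expect A px [[373.0, 259.0], [372.0, 243.0], [370.0, 222.0]]
shift [-0.0403  0.0791  0.0006] turn [ 0.0001 -0.0012 -0.0195]
```

```bash
python3 - <<'E'
from h import *
f=cams.grab_frame("wrist");im=f["image"];m=im.max(2)<60
for v in range(222,272,5): u=np.where(m[v,262:330])[0]+262; print(v,(u.min(),u.max(),len(u),plane(f,u.mean(),v,21)[:2].round(1).tolist()) if len(u) else None)
go([440.5,-226,70],[3.1416,0,0.012])
E
```

```text
222 None
227 None
232 (np.int64(284), np.int64(303), 15, [410.1, -226.6])
237 (np.int64(285), np.int64(321), 22, [403.5, -231.6])
242 (np.int64(285), np.int64(303), 19, [397.0, -227.3])
247 (np.int64(285), np.int64(303), 19, [390.4, -227.3])
252 (np.int64(262), np.int64(304), 42, [384.0, -213.8])
257 (np.int64(262), np.int64(329), 68, [377.0, -229.0])
262 (np.int64(268), np.int64(329), 62, [370.1, -232.7])
267 (np.int64(281), np.int64(329), 49, [363.0, -240.8])
shift [-0.0312  0.0148  0.1955] turn [ 0.0001 -0.0011 -0.0317]
```

```bash
(python3 -m crank '[[-0.015,0.008,0.02,0,0,-0.035,0.35],[-0.031,0.015,0.05,0,0,-0.035,0.35],[-0.031,0.015,0.1,0,0,-0.035,0.35],[-0.031,0.015,0.15,0,0,-0.035,0.35],[-0.031,0.015,0.19,0,0,-0.035,0.35]]'
python3 -m crank '[[0,0,0.02,0,0,0,0.35],[0,0,0.034,0,0,0,0.35],[0,0,0.044,0,0,0,0.35],[0,0,0.044,0,0,0,0.35],[0,0,0.044,0,0,0,1]]' 40
python3 -m crank '[[0,0,0,0,0,0,1],[0,0,0,0,0,0,1],[0,0,0,0,0,0,1]]') | grep -E "eef|cont|grasp|open"
(python3 -m crank '[[0,0,-0.02,0,0,0,1],[0,0,-0.06,0,0,0,1],[0,0,-0.11,0,0,0,1],[0.02,-0.03,-0.15,0,0,0,1],[0.04,-0.07,-0.17,0,0,0,1]]'
python3 -m crank '[[0.02,-0.035,0,0,0,0,1],[0.04,-0.07,0,0,0,0,1],[0.06,-0.1,0,0,0,0,1],[0.08,-0.14,0,0,0,0,1],[0.11,-0.17,0,0,0,0,1]]'
python3 -m crank '[[0,0,0,0,0,0,1],[0,0,0,0,0,0,1]]') | grep -E "eef|open"
python3 - <<'E'
from h import *
st();go([593,22,46],[3.1416,0,-0.02])
E
```

```text
eef_pos: [439.8, -226.4, 73.6]
contact_force: [0.2, -1.1, 0.6]
opening: 0.655
grasp_force: 0.0
eef_pos: [440.7, -227.0, 32.0]
contact_force: [1.2, -0.2, -0.1]
opening: 0.492
grasp_force: 0.0
eef_pos: [441.0, -227.4, 32.7]
contact_force: [0.3, 0.6, 6.7]
opening: 0.274
grasp_force: 40.2
eef_pos: [479.4, -159.4, 204.4]
opening: 0.272
eef_pos: [585.1, 15.1, 200.9]
opening: 0.277
eef_pos: [585.6, 13.8, 200.5]
opening: 0.272
t 53.25 p [585.6  13.8 200.5] rpy [ 3.141e+00 -1.000e-03  1.600e-02] F [-1.  -0.3 -1.7] op 0.272 g 40.0 q [ 0.02  0.34  1.77 -0.    1.03  1.58]
shift [ 0.0074 -0.0082  0.1545] turn [ 0.0004 -0.0007  0.0357]
```

```bash
(python3 -m crank '[[0.007,-0.008,0,0,0,0.0357,1],[0.007,-0.008,0.03,0,0,0.0357,1],[0.007,-0.008,0.08,0,0,0.0357,1],[0.007,-0.008,0.125,0,0,0.0357,1],[0.007,-0.008,0.149,0,0,0.0357,1]]'
python3 -m crank '[[0,0,0.004,0,0,0,1],[0,0,0.006,0,0,0,1],[0,0,0.006,0,0,0,1]]') | grep -E "eef|cont|open"
(python3 -m crank '[[0,0,0,0,0,0,0.6],[0,0,0,0,0,0,0.6],[0,0,0,0,0,0,0.6],[0,0,-0.02,0,0,0,0.6],[0,0,-0.06,0,0,0,0.6]]'
python3 -m crank '[[0,0,-0.04,0,0,0,0.6],[0,0,-0.08,0,0,0,0.6],[0,0,-0.12,0,0,0,0.6],[-0.04,0,-0.15,0,0,0,0.76],[-0.08,0,-0.19,0,0,0,0.76]]'
python3 -m crank '[[-0.04,0,0,0,0,0,0.76],[-0.08,0,0,0,0,0,0.76],[-0.12,0,0,0,0,0,0.76],[-0.12,0,0,0,0,0,0.76],[-0.12,0,0,0,0,0,0.76]]') | grep -E "eef|cont|open"
python3 - <<'E'
from h import *
st();inj("top",z=31,lo=(480,-30),hi=(700,180))
f=cams.grab_frame("scene");u,v=map(int,proj(f,[600,0,40]))
a=cv2.resize(f["image"][v-50:v+50,u-66:u+67,::-1],(532,400),interpolation=3)
u,v=map(int,proj(f,[480,320,90])); c=cv2.resize(f["image"][v-40:v+40,u-33:u+34,::-1],(268,320),interpolation=3)
w=cv2.resize(cams.grab_frame("wrist")["image"][:,:,::-1],(268,200))
t=cams.grab_frame("top")["image"][130:230,225:360,::-1]; t=cv2.resize(t,(268,200),interpolation=3)
o=np.zeros((600,800,3),np.uint8);o[:400,:532]=a;o[:320,532:]=c;o[400:,:268]=w;o[400:,268:536]=t
cv2.imwrite("pics/z.png",o)
E
```

```text
eef_pos: [589.7, 19.8, 48.5]
contact_force: [0.5, 0.3, -2.4]
opening: 0.268
eef_pos: [593.6, 20.7, 47.1]
contact_force: [-0.1, 0.3, -1.7]
opening: 0.274
eef_pos: [590.7, 21.1, 104.2]
contact_force: [1.8, -0.0, 0.7]
opening: 0.403
eef_pos: [515.9, 22.8, 292.1]
contact_force: [0.6, 0.2, 0.6]
opening: 0.239
eef_pos: [397.2, 25.5, 291.6]
contact_force: [-0.2, 0.4, -0.5]
opening: 0.245
t 55.55 p [397.2  25.5 291.6] rpy [ 3.142 -0.004 -0.021] F [-0.2  0.4 -0.5] op 0.245 g 0.0 q [ 0.06 -0.06  2.03 -0.    1.17  1.65]
gold [655.1 117.6] black [550.3 127.6] 25 len 105.3 yaw -0.095
gold [655.1 117.6] black [550.  113.4] 27 len 105.1 yaw 0.04
gold [655.1 117.6] black [548.5  78.5] 26 len 113.5 yaw 0.352
gold [655.1 117.6] black [548.9  64.4] 27 len 118.7 yaw 0.465
gold [654.   67.9] black [550.3 127.6] 25 len 119.7 yaw -0.522
gold [654.   67.9] black [550.  113.4] 27 len 113.6 yaw -0.412
gold [654.   67.9] black [548.5  78.5] 26 len 106.0 yaw -0.1
gold [654.   67.9] black [548.9  64.4] 27 len 105.2 yaw 0.033
gold [654.   67.9] black [549.2  15.2] 25 len 117.3 yaw 0.466
gold [655.4  18.4] black [548.5  78.5] 26 len 122.6 yaw -0.512
gold [655.4  18.4] black [548.9  64.4] 27 len 116.0 yaw -0.408
gold [655.4  18.4] black [549.2  15.2] 25 len 106.3 yaw 0.03
```

View pics/z.png

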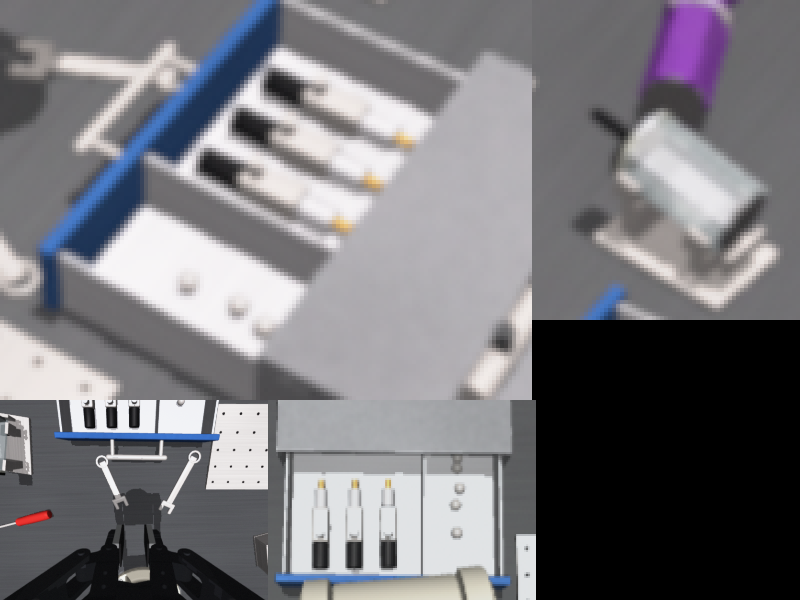

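All three injectors lie in the wide compartment and all five balls are in the narrow one (top crop, 457–460 × 460–533). The jar is seated with its fin back. Next I shut the drawer.

```bash
(python3 -m crank '[[0,0,0,0,0,-0.15,0.76],[0,0,0,0,0,-0.3,0.76],[0,0,0,0,0,-0.45,0.76],[0,0,0,0,0,-0.6,0.76],[0,0,0,0,0,-0.75,0.76]]'
python3 -m crank '[[0,0,0,0,0,-0.15,0.76],[0,0,0,0,0,-0.3,0.76],[0,0,0,0,0,-0.45,0.76],[0,0,0,0,0,-0.6,0.76],[0,0,0,0,0,-0.75,0.76]]'
python3 -m crank '[[0,0,0,0,0,-0.071,0.76],[0,0,0,0,0,-0.071,0.76],[0,0,0,0,0,-0.071,0.76]]') | grep eef
python3 - <<'E'
from h import *
st();go([464.5,17,150],[3.1416,0,1.55])
E
```

```text
eef_pos: [398.0, 25.4, 290.6]
eef_pos: [398.0, 25.4, 290.6]
eef_pos: [397.6, 25.4, 290.6]
t 57.05 p [397.6  25.4 290.6] rpy [3.141 0.    1.547] F [ 0.8  0.3 -0. ] op 0.238 g 0.0 q [ 0.06 -0.06  2.03 -0.    1.17  0.08]
shift [-0.0067  0.0669  0.1406] turn [ 0.0008  0.0002 -0.0032]
```

```bash
(python3 -m crank '[[-0.003,0.04,0,0,0,0,0.76],[-0.0067,0.067,0.04,0,0,-0.003,0.76],[-0.0067,0.067,0.09,0,0,-0.003,0.76],[-0.0067,0.067,0.14,0,0,-0.003,0.76],[-0.0067,0.067,0.14,0,0,-0.003,0.76]]'
python3 -m crank '[[0,0,0.03,0,0,0,0.76],[0,0,0.06,0,0,0,0.76],[0,0,0.082,0,0,0,0.76],[0,0,0.082,0,0,0,0.76],[0,0,0.082,0,0,0,1]]' 50
python3 -m crank '[[0,0,0,0,0,0,1],[0,0,0,0,0,0,1],[0,0,0,0,0,0,1]]') | grep -E "eef|cont|grasp|open"
```

```text
eef_pos: [460.1, 17.0, 145.5]
contact_force: [-0.3, -0.3, -0.2]
opening: 0.242
grasp_force: 0.0
eef_pos: [465.5, 17.2, 70.5]
contact_force: [-1.7, 0.0, -12.4]
opening: 0.105
grasp_force: 48.6
eef_pos: [465.4, 17.3, 70.4]
contact_force: [-1.6, 0.0, 8.4]
opening: 0.108
grasp_force: 50.4
```

```bash
(python3 -m crank '[[0,0.008,0,0,0,0,1],[0,0.02,0,0,0,0,1],[0,0.035,0,0,0,0,1],[0,0.05,0,0,0,0,1],[0,0.065,0,0,0,0,1]]'
python3 -m crank '[[0,0.015,0,0,0,0,1],[0,0.03,0,0,0,0,1],[0,0.045,0,0,0,0,1],[0,0.06,0,0,0,0,1],[0,0.075,0,0,0,0,1]]'
python3 -m crank '[[0,0.01,0,0,0,0,1],[0,0.018,0,0,0,0,1],[0,0.025,0,0,0,0,1],[0,0.03,0,0,0,0,1],[0,0.032,0,0,0,0,1]]'
python3 -m crank '[[0,0.001,0,0,0,0,1],[0,0.001,0,0,0,0,1],[0,0.001,0,0,0,0,1]]')| grep -E "eef|cont"
```

```text
eef_pos: [530.5, 15.1, 70.4]
contact_force: [-2.2, -7.7, 6.4]
eef_pos: [605.3, 12.6, 70.5]
contact_force: [-1.5, -12.7, 4.4]
eef_pos: [635.2, 11.6, 70.4]
contact_force: [-12.3, -12.9, 15.2]
eef_pos: [635.2, 11.6, 70.4]
contact_force: [-10.8, -12.4, 12.5]
```

```bash
(python3 -m crank '[[0,0,0,0,0,0,0.76],[0,0,0,0,0,0,0.76],[0,0,0,0,0,0,0.76],[0,0.002,0,0,0,0,0.76],[0,0.004,0,0,0,0,0.76]]'
python3 -m crank '[[0,0.001,0,0,0,0,0.76],[0,0.002,0,0,0,0,0.76],[0,0.002,0,0,0,0,0.76]]')| grep -E "eef|cont|open"
```

```text
eef_pos: [640.1, 14.2, 68.9]
contact_force: [-10.0, 1.0, 5.0]
opening: 0.239
eef_pos: [640.2, 14.2, 68.6]
contact_force: [-12.6, 1.0, 8.0]
opening: 0.242
```

Pressed shut with −12 N at the stop. I'll centre the fingers, rise clear and verify.

```bash
(python3 -m crank '[[0,-0.004,0,0,0,0,0.76],[0,-0.006,0,0,0,0,0.76],[0,-0.006,-0.04,0,0,0,0.76],[0,-0.006,-0.09,0,0,0,0.76],[0,-0.006,-0.13,0,0,0,0.76]]'
python3 -m crank '[[0,-0.04,-0.02,0,0,0,0.76],[0,-0.08,-0.06,0,0,0,0.76],[0,-0.12,-0.1,0,0,0,0.76],[0,-0.16,-0.1,0,0,0,0.76],[0,-0.2,-0.1,0,0,0,0.76]]'
python3 -m crank '[[0,0,0,0,0,0,0.76],[0,0,0,0,0,0,0.76]]')| grep -E "eef|cont"
python3 - <<'E'
from h import *
st();f=cams.grab_frame("scene");im=f["image"].astype(int)
# compare with the initial scene picture in the drawer/jar regions
old=cv2.resize(cv2.imread("pics/scene0.png"),(560,420),interpolation=cv2.INTER_AREA)[:,:,::-1].astype(int)
d=np.abs(im-old).max(2)
def box(P): 
    q=proj(f,np.array(P));return q.min(0).astype(int),q.max(0).astype(int)
for n,P in (("drawer front+handle",[[630,-60,68],[630,70,68],[675,-150,40],[675,165,90]]),("jar",[[430,290,60],[430,350,130],[560,290,60],[560,350,110]])):
    a,b=box(P);s=d[a[1]:b[1],a[0]:b[0]];print(n,a,b,s.mean().round(1),(s>40).mean().round(3))
# best match shift of handle area
a,b=box([[625,-60,68],[625,70,68],[670,-60,68],[670,70,68]])
T=old[a[1]-3:b[1]+3,a[0]-3:b[0]+3].astype(np.uint8);S=im[a[1]-15:b[1]+15,a[0]-15:b[0]+15].astype(np.uint8)
m=cv2.matchTemplate(S,T,cv2.TM_CCOEFF_NORMED);print(cv2.minMaxLoc(m)[1],np.array(cv2.minMaxLoc(m)[3])-12)
E
```

```text
eef_pos: [637.8, 14.1, 201.4]
contact_force: [0.6, 0.4, 0.3]
eef_pos: [436.2, 17.8, 300.8]
contact_force: [0.2, 0.6, -0.5]
eef_pos: [437.3, 17.8, 299.6]
contact_force: [0.6, -0.4, 0.8]
t 62.15 p [437.3  17.8 299.6] rpy [3.138 0.    1.552] F [ 0.6 -0.4  0.8] op 0.238 g 0.0 q [ 0.04 -0.    1.95 -0.    1.18  0.06]
drawer front+handle [292 207] [343 292] 1.1 0.0
jar [293 138] [337 177] 4.8 0.019
0.9996208548545837 [0 0]
```

```bash
python3 -c "
from rig import sign_off
print(sign_off())"
```

```text
the job is handed in; nothing more can be done
None
```

The repair set is put away and handed in at about 62 s: five balls in the narrow compartment, three injectors on the floor of the wide one, the jar back in its cradle with its dial at the smallest hole, and the drawer fully shut.

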